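Refill the cabinet's moisture absorber

TASK

Refill the moisture absorber: put every white tablet that lies on the cabinet top into the canister's tube, then use the tamping rod to push the stack down until the sliding floor bottoms out firmly, and stand the rod back upright in its cup. After the packing lay the strainer disk flat in the mouth, tab up, and then screw the ring over it clockwise all the way down. Leave the earbud case, the paperweight and the spare remote where they are.

Things in the scene. Friction and masses are not known exactly. Their poses are not given: they have to be found in the camera images.
- tablet1_c (a point): a hard white desiccant tablet (a squat cylinder with a small blue dot on its top face), 28 mm across, 16 mm thick, 22 g, lying flat on the cabinet top; two to four of them are present (None = absent); this point is its centre, z along its axis
- tablet2_c (a point): a hard white desiccant tablet (a squat cylinder with a small blue dot on its top face), 28 mm across, 16 mm thick, 22 g, lying flat on the cabinet top; two to four of them are present (None = absent); this point is its centre, z along its axis
- tablet3_c (a point): a hard white desiccant tablet (a squat cylinder with a small blue dot on its top face), 28 mm across, 16 mm thick, 22 g, lying flat on the cabinet top; two to four of them are present (None = absent); this point is its centre, z along its axis
- tablet4_c (a point): a hard white desiccant tablet (a squat cylinder with a small blue dot on its top face), 28 mm across, 16 mm thick, 22 g, lying flat on the cabinet top; two to four of them are present (None = absent); this point is its centre, z along its axis
- mouth (a point): centre of the open mouth of the white upright canister, at its rim, 98 mm above the cabinet top; z up. From the rim down: a mouth recess of 40 mm diameter and 4 mm depth ending on a flat ledge, then a straight round tube of 31 mm diameter
- canister: the white canister, origin at the centre of its underside, fixed (magnet base, a steel disc 88 mm across, 3 mm high). Neck 45 mm across, 53 mm over its thread, down to 24 mm below the rim; the body below is 54 mm across. Grey right-hand thread with three starts: the ring falls 25.5 mm per full turn clockwise seen from above, and starts at any yaw
- canister_floor (a joint): the blue sliding floor at the bottom of the canister's tube, in m: 0 = highest, 0.024 = bottomed out on the base. It is held by friction and takes about 6 N to push down; it does not come back. Its top face (on which the tablets stack) lies 60 mm below the rim at 0 and 84 mm below the rim at 0.024
- rod_grip (a point): the tamping rod, 150 mm long, about 120 g, standing upright in its cup; the upper 65 mm is a square wooden grip, 16 x 16 mm (sides along this point's x and y), below it a round 14 mm shaft; this point is on the axis, 115 mm above the foot's underside; z points to the top end
- rod_foot (a point): centre of the underside of the rod's round steel foot, 26 mm across and 12 mm high; z along the rod to its top end
- cup_in (a point): centre of the inner floor (4 mm above the cabinet top) of the rod's dark fixed cup: 34 mm inside diameter, rim 18 mm above the cabinet top
- strainer_c (a point): the loose steel strainer disk, 37 mm across and 5 mm thick, with a red straight lifting tab standing in the middle of its top face: 20 mm along x, 12 mm along y, 16 mm high (21 mm overall height, 40 g); this point is on its axis 10.5 mm above the underside; z up through the tab. On the mouth's ledge its underside is 4 mm below the rim and its top face 1 mm above the rim
- ring_c (a point): yellow screw ring with orange ribs, skirt down, 62 mm outside, 24 mm high, 70 g; 4 mm top flange with a 30 mm hole, skirt 56 mm inside with three pins. Point: on its axis 12 mm above the lower edge, z up. Set on the neck it rests on the thread 5 to 14 mm above home; a fifth to two thirds of a turn clockwise brings it onto the disk (point 7 mm below the rim), some 20 degrees more makes it tight
- earbud_c (a point): bystander: green hard earbud case with a spring clip, 62 x 48 x 24 mm, its centre
- paperweight_c (a point): bystander: domed green glass paperweight, 74 mm across, 47 mm high, its centre
- remote_c (a point): bystander: slim white remote lying on the cabinet top, 40 x 150 x 16 mm, its centre

How it is judged:
On the way, in this order (a step that is already met when the one before it is completed fails the run):
1. every tablet is in the canister's tube (horizontal distance between each of tablet1_c, tablet2_c, tablet3_c, tablet4_c and mouth below 0.006 m and z of each of tablet1_c, tablet2_c, tablet3_c, tablet4_c in the frame of mouth below -0.002 m), for 0.2 s.
2. the rod, inside the tube, has pushed the floor to the bottom (all of step 1 and value of joint canister_floor above 0.022 m and horizontal distance between rod_foot and mouth below 0.007 m and z of rod_foot in the frame of mouth below -0.01 m), for 0.1 s.
3. the strainer disk lies flat on the ledge of the mouth, the ring not yet down (horizontal distance between strainer_c and mouth below 0.003 m and z of strainer_c in the frame of mouth below 0.008 m and angle between strainer_c's own z axis and vertical below 0.08 rad and not (horizontal distance between ring_c and mouth below 0.004 m and z of ring_c in the frame of mouth below -0.0055 m and angle between ring_c's own z axis and vertical below 0.06 rad)), for 0.3 s.
4. the ring is screwed all the way down over the disk (horizontal distance between strainer_c and mouth below 0.003 m and z of strainer_c in the frame of mouth below 0.008 m and angle between strainer_c's own z axis and vertical below 0.08 rad and horizontal distance between ring_c and mouth below 0.004 m and z of ring_c in the frame of mouth below -0.0055 m and angle between ring_c's own z axis and vertical below 0.06 rad), for 0.2 s.
At the end, for the whole second after the job is handed in: Tablets in the tube, floor within 2 mm of its lowest, disk on the ledge (1.5 mm high, 3 mm off axis, 0.08 rad), ring within 1.5 mm of fully down (4 mm off axis, 0.06 rad), rod in its cup (10 mm, 0.12 rad), at rest (all of step 1 and all of step 4 and value of joint canister_floor above 0.022 m and horizontal distance between rod_foot and cup_in below 0.01 m and height (world z) of rod_foot below 0.008 m and angle between rod_foot's own z axis and vertical below 0.12 rad and linear speed of each of ring, rod below 0.02 m/s); the robot touches nothing.
It fails at once if the earbud case is moved by more than 30 mm (distance of earbud_c from where it was at the start of the episode above 0.03 m).
It fails at once if the glass paperweight is moved by more than 30 mm (distance of paperweight_c from where it was at the start of the episode above 0.03 m).
It fails at once if the spare remote is moved by more than 30 mm (distance of remote_c from where it was at the start of the episode above 0.03 m).
Of tablet1, tablet2, tablet3, tablet4 only 2 to 4 are there at a start; the rules pass over those that are not, and their reading is None.
At some moment in a run one of tablet1, tablet2, tablet3, tablet4, strainer, ring may be knocked a few centimetres aside while the robot is not near it.
It also fails if it takes over 208 s, if anything falls off the work surface, if the arm or the gripper's body presses on something with over 40 N, if the wrist force passes 120 N, or if a joint passes its speed limit or range.

ROBOT

A 7-joint arm with a two-finger parallel gripper is mounted at the origin on the work surface. World frame = base frame: x ahead of the robot, y to its left, z up, the work surface at z = 0. Lengths are in m, angles in rad, forces in N, time in s.
With the tool pointing down it reaches from about 0.425 to 1.025 m from the base axis. Payload 3.6 kg.
Tool frame: the origin (TCP) lies midway between the tips of the shut fingers; the grasp point (between the pads) lies grip_depth behind it (grip_depth is the distance from the TCP to the grasp point, in m); z points along the fingers, x is the direction in which the jaws open and shut, and the axes are right-handed (so a half turn about z gives the same grasp; the last joint's range is limited). The gripper opens to 85 mm and grips with 20 to 120 N. Pads are 22 mm wide; open, the fingers measure 114 mm over their backs; the gripper's body (76 mm by 85 mm) begins 54 mm behind the grasp point. The pads swing forward as they close: fully open they stand 13 mm farther back than shut.
Start: joints at [-1.274, 0.591, 0.048, 1.609, -0.033, 0.943, -0.034], TCP at [0.275, 0.671, 0.231] pointing down, gripper open.
Joint ranges: [-2.69, 2.69], [-0.47, 2.24], [-1.27, 1.36], [0.19, 2.51], [-1.53, 4.68], [0.08, 2.07], [-3.09, 3.09]. Speed limits (rad/s): [2.57, 2.57, 3.14, 3.14, 3.14, 3.14, 3.14].

INTERFACE

Orientations are given as a 3x3 rotation matrix whose columns are the frame's x, y, z axes.
In Python, from rig import * gives the robot as it stands.
- The arm moves only by the tool drive_tool, never from a script. Its argument "deltas" is a list of rows, each an object with "offset": the shift along the tool's x, y, z in cm, a list of three; "angular": the turn, a rotation vector about the tool's x, y, z in rad, a list of three; "claw": the finger opening in cm, from 0 to 8.54. A call has 1 to 12 rows; each row shifts and turns the commanded pose from where the row before left it, along the tool's axes as they then stand; what a row does not reach is not made up. A row lasts 1/12 s, in which the tool goes at most 41.7 mm and 7.16 degrees, less where a joint would pass 70% of its speed; a pose out of reach is approached as far as the arm can. A call is refused whole if a number of a shift passes 4.17 or a number of a turn 0.125, either way. A call with a gripper value outside its range is refused whole. The fingers move at their own pace and stop on an object; the grip force is fixed at half the most. Time passes only in rows, so rows that do not move let the fingers close. It gives the time, the measured TCP pose, the force and the opening at its end, in the units of the state.
- state(): the state, without advancing time (a new reading comes with each control period).
- read_camera(name): name is "side" or "top"; returns the picture (400x640x3 uint8, red, green, blue); there is no depth.
- camera_params(name): a dict with "intrinsics" (3x3 intrinsics, pixels), "camera_from_world" (4x4, takes a point from world to camera coordinates). Camera axes: x right, y up, looking along -z (the intrinsics and any distortion apply to the point x, -y, -z); pixel columns grow to the right and rows downward; lengths in m; the calibration is good to about 2 mm. A picture is of the moment at which its call begins. camera_params takes no time and is no camera call.
- job_done(): hands the job in, once; it reports no verdict.
The state is a dict: "t": time; "joint_positions": joint angles; "joint_velocities": joint speeds; "joint_efforts": joint torques, N m; "eef_pos": TCP position; "tcp_rot": TCP orientation; "wrist_force": force on the tool from outside, world axes, zero at the start; "ft_torque": the same for the moment, N m; "finger_gap": opening from 0.0 (shut) to 1.0 (fully open).
Only numpy, scipy, OpenCV 4.12 (cv2) and the standard library are available. Lean on these libraries where they do the work, as an engineer would, in place of code of your own. Each camera call takes 0.05 s, during which the arm holds its last target. There are 200 camera calls.

## Working session

There is one attempt and no reset: what is moved stays moved. The work goes in short steps, Python scripts to look and compute and a tool call to move; the robot and the scene stay as the last step left them, time stands still between calls to the robot, and variables do not carry over. Pictures are saved under pics/ and viewed, about 12 in all and at most 16, crops included, and the job is handed in when it is done.

Besides the shell and the picture viewer there is one more tool, called after "Call:" by a JSON object that holds its "api" and its "payload", one argument or row to a line. drive_tool: Moves the arm, as the interface text tells. Its arguments: {"type":"object","properties":{"deltas":{"type":"array","items":{"type":"object","properties":{"offset":{"type":"array","items":{"type":"number"}},"angular":{"type":"array","items":{"type":"number"}},"claw":{"type":"number"}}}}},"required":["deltas"]}

```bash
ls; mkdir -p pics; python3 - <<'E'
from rig import *
import cv2
s=state()
for k,v in s.items(): print(k,v)
for n in("top","side"):
    cv2.imwrite(f"pics/{n}0.png",read_camera(n)[:,:,::-1]); print(camera_params(n))
E
```

```text
pics
t 0.0
joint_positions [-1.27447583  0.59212715  0.04826035  1.60982602 -0.03330117  0.94267536
 -0.0337039 ]
joint_velocities [-0.00125509  0.00042726 -0.00037556 -0.00063767  0.00205824 -0.00148772
 -0.00140961]
joint_efforts [-6.82353289e-05 -5.48687768e+01  1.54630937e+00 -1.98124319e+01
  9.42314422e-03  8.78617197e-03  6.74236517e-06]
eef_pos [0.27517415 0.66986114 0.23013272]
tcp_rot [[ 3.79921052e-01  9.25018611e-01 -7.51047252e-04]
 [ 9.25016229e-01 -3.79921780e-01 -2.10186015e-03]
 [-2.22959897e-03  1.03810023e-04 -9.99997509e-01]]
wrist_force [-0.40994355  0.0993204  -0.34188789]
ft_torque [ 0.02614875  0.01233255 -0.05205995]
finger_gap 0.9972267032727017
{'intrinsics': array([[391.29196661,   0.        , 322.18447185],
       [  0.        , 391.29196661, 205.6884609 ],
       [  0.        ,   0.        ,   1.        ]]), 'camera_from_world': array([[ 0.02955149, -0.99904089,  0.03231106, -0.02916303],
       [ 0.99734766,  0.03162165,  0.06555699, -0.55348635],
       [-0.06651584,  0.03028805,  0.99732556, -0.95478207],
       [ 0.        ,  0.        ,  0.        ,  1.        ]])}
{'intrinsics': array([[364.38656396,   0.        , 315.93438519],
       [  0.        , 364.38656396, 190.95022037],
       [  0.        ,   0.        ,   1.        ]]), 'camera_from_world': array([[-0.91426924, -0.40462351,  0.01978841,  0.49958104],
       [ 0.2294655 , -0.47699733,  0.84842155, -0.2020098 ],
       [-0.33385228,  0.78022648,  0.52895112, -0.5809772 ],
       [ 0.        ,  0.        ,  0.        ,  1.        ]])}
```

View pics/top0.png

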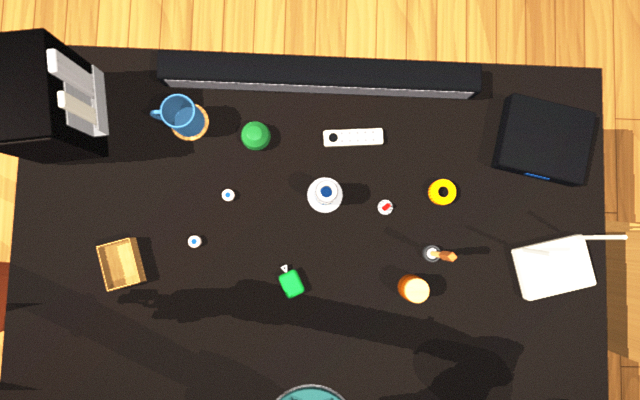

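View pics/side0.png

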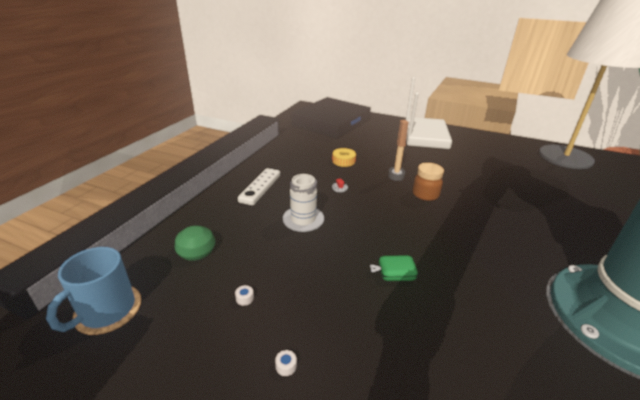

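```bash
cat > h.py <<'E'
from rig import *
import numpy as np, cv2
from scipy.optimize import least_squares
def P(n):
    c=camera_params(n); return c["intrinsics"]@np.diag([1,-1,-1])@c["camera_from_world"][:3]
def proj(n,X):
    p=P(n)@np.append(X,1); return p[:2]/p[2]
def plane(n,uv,z):           # pixel -> world at height z
    M=P(n); A=M[:,[0,1,3]].copy(); A[:,2]+=M[:,2]*z
    w=np.linalg.solve(A,[*uv,1]); return w[:2]/w[2]
def tri(ut,us):
    return least_squares(lambda X:np.r_[proj("top",X)-ut,proj("side",X)-us],[.5,0,.02]).x
def rgb(n,name=None,box=None,k=4):
    im=read_camera(n)[:,:,::-1]
    if name: 
        c=im if box is None else im[box[1]:box[3],box[0]:box[2]]
        cv2.imwrite("pics/"+name+".png",cv2.resize(c,None,fx=k,fy=k,interpolation=cv2.INTER_CUBIC))
    return im
def blobs(im,lo,hi,amin=6,box=None):
    m=cv2.inRange(cv2.cvtColor(im,cv2.COLOR_BGR2HSV),np.array(lo),np.array(hi))
    n,_,st,ce=cv2.connectedComponentsWithStats(m)
    return [(ce[i].round(1).tolist(),st[i].tolist()) for i in range(1,n) if st[i,4]>=amin]
def go(x,y,z,yaw=None):      # what is needed from the measured pose, tool axes, cm / rad
    s=state(); R=s["tcp_rot"]; d=R.T@(np.array([x,y,z])-s["eef_pos"])*100
    print("d cm",d.round(2), "yaw",np.arctan2(R[1,0],R[0,0]).round(4))
E
python3 - <<'E'
from h import *
import rig; print([k for k in dir(rig) if k[0]!='_'], getattr(rig,'grip_depth',None))
C=dict(yellow=((20,150,120),(33,255,255)),red=((0,150,90),(6,255,255)),green=((45,120,50),(80,255,255)),blue=((100,100,50),(125,255,255)),white=((0,0,150),(180,60,255)),orange=((6,120,90),(18,255,255)))
for n in("top","side"):
    im=cv2.imread(f"pics/{n}0.png")
    for k,(a,b) in C.items():
        for c,s in blobs(im,a,b):
            if s[4]<4000 and 130<c[1]<380 and 150<c[0]<480: print(n,k,c,s)
a=cv2.imread("pics/top0.png")[120:300,180:480]; b=cv2.imread("pics/side0.png")[130:380,230:430]
cv2.imwrite("pics/z0.png",np.vstack([cv2.resize(a,(800,480),interpolation=cv2.INTER_CUBIC)]))
cv2.imwrite("pics/z1.png",cv2.resize(b,(480,600),interpolation=cv2.INTER_CUBIC))
E
```

```text
['IKError', 'camera_params', 'grip_depth', 'job_done', 'read_camera', 'state'] 0.0187
top yellow [442.2, 191.5] [428, 179, 29, 26, 478]
top red [385.8, 206.6] [382, 204, 8, 6, 32]
top green [255.2, 135.3] [241, 121, 30, 29, 643]
top green [291.2, 283.5] [279, 269, 26, 30, 511]
top blue [325.8, 191.3] [321, 187, 11, 10, 87]
top blue [227.3, 194.5] [226, 193, 4, 4, 14]
top blue [193.5, 241.0] [192, 239, 4, 5, 16]
top white [353.7, 136.8] [323, 128, 61, 19, 965]
top white [324.2, 194.9] [307, 177, 36, 36, 912]
top white [227.8, 194.7] [221, 189, 14, 12, 111]
top white [384.1, 207.0] [377, 199, 16, 16, 141]
top white [193.9, 241.1] [188, 235, 13, 13, 118]
top white [430.4, 252.8] [426, 247, 11, 12, 72]
top white [284.5, 268.2] [281, 265, 7, 8, 40]
top white [416.8, 290.2] [406, 279, 23, 23, 419]
top orange [431.0, 185.5] [427, 179, 13, 15, 25]
top orange [435.0, 202.2] [428, 195, 17, 11, 27]
top orange [446.2, 255.5] [437, 251, 21, 11, 131]
top orange [407.4, 285.7] [397, 274, 33, 30, 255]
side yellow [342.8, 158.0] [333, 153, 22, 10, 32]
side yellow [344.0, 153.2] [339, 152, 11, 4, 32]
side red [339.7, 182.0] [336, 178, 8, 9, 46]
side green [397.8, 267.6] [380, 256, 37, 25, 788]
side blue [243.5, 291.5] [241, 290, 6, 4, 22]
side blue [285.4, 358.9] [282, 356, 8, 7, 50]
side white [258.5, 185.7] [238, 168, 42, 37, 631]
side white [396.7, 171.6] [392, 169, 10, 5, 23]
side white [302.4, 205.5] [283, 174, 41, 57, 1435]
side white [339.2, 187.8] [333, 184, 14, 8, 61]
side white [374.5, 267.9] [371, 265, 9, 7, 46]
side white [243.7, 295.1] [235, 285, 18, 20, 251]
side white [285.3, 363.1] [275, 350, 21, 26, 367]
side orange [401.7, 142.2] [399, 139, 6, 7, 19]
side orange [334.7, 160.2] [331, 152, 10, 15, 55]
side orange [352.2, 161.0] [346, 153, 11, 15, 55]
side orange [346.4, 161.8] [346, 160, 2, 5, 9]
side orange [426.8, 188.0] [413, 175, 30, 26, 564]
```

View pics/z0.png

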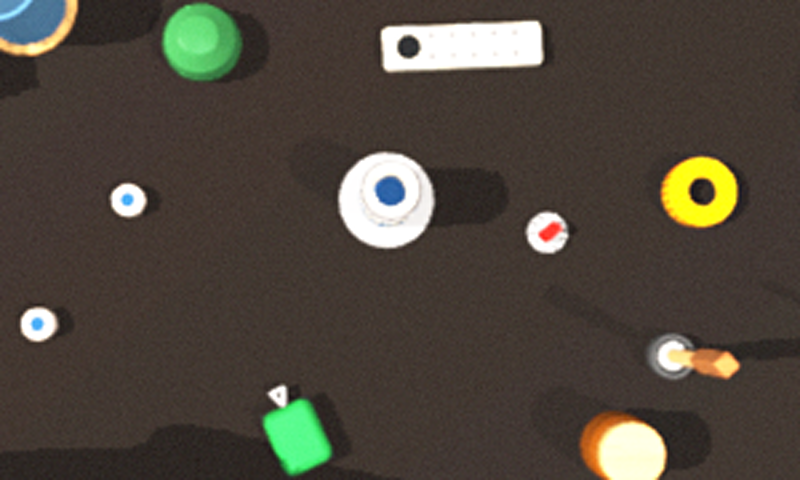

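View pics/z1.png

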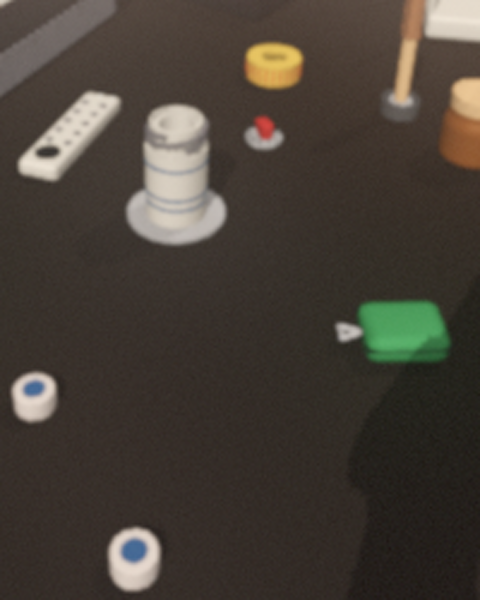

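```bash
python3 - <<'E'
from h import *
print("t1",plane("top",(227.5,194.6),.016),tri((227.3,194.5),(243.5,291.5)))
print("t2",plane("top",(193.6,241.1),.016),tri((193.5,241),(285.4,358.9)))
print("base",plane("top",(324.5,194.5),.003), "side", plane("side",(303.5,217.5),.003))
for z in(.098,): print("mouth guess px",proj("top",[*plane("top",(324.5,194.5),.003),z]))
print("strainer",plane("top",(384.6,206.7),.005),tri((385.8,206.6),(339.7,182)))
print("ring",plane("top",(442,191.5),.02), "top bbox",plane("top",(442.3,191.7),.024))
print("cup",plane("top",(432,253.5),.018),"rodtop",plane("top",(452,256.5),.154))
print("earb",plane("top",(291,283),.024),"pw",plane("top",(255,135),.02),"remote",plane("top",(353.7,136.8),.016))
a=cv2.imread("pics/top0.png")
L=[cv2.resize(a[y:y+50,x:x+66],(396,300),interpolation=cv2.INTER_CUBIC) for x,y in((292,170),(352,182),(410,167),(405,230))]
cv2.imwrite("pics/z2.png",np.vstack([np.hstack(L[:2]),np.hstack(L[2:])]))
E
```

```text
t1 [0.57439447 0.22332668] [0.57535195 0.22408821 0.01672991]
t2 [0.45725151 0.30066892] [0.45826794 0.30094267 0.01704597]
base [ 0.58373829 -0.01769804] side [ 0.58348608 -0.01716978]
mouth guess px [326.08463259 190.59888177]
strainer [ 0.55747785 -0.17093502] [ 0.55796901 -0.17143235  0.01656331]
ring [ 0.59933173 -0.31246136] top bbox [ 0.59839964 -0.31186445]
cup [ 0.44348851 -0.28941226] rodtop [ 0.44471486 -0.28985455]
earb [0.36269555 0.05835329] pw [0.72572879 0.16104525] remote [ 0.7314364  -0.08685982]
```

View pics/z2.png

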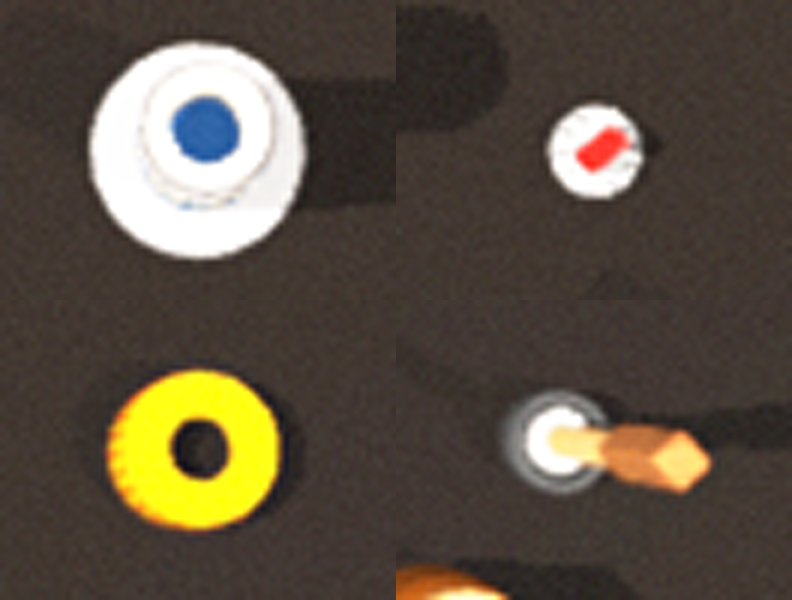

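Call:
{"api": "drive_tool", "payload": {
  "deltas": [
    {"angular":[0,0,-0.0973],"claw":8.5},
    {"angular":[0,0,-0.0973],"claw":8.5},
    {"angular":[0,0,-0.0973],"claw":8.5},
    {"angular":[0,0,-0.0973],"claw":8.5},
    {"offset":[-3.43,1.54,0],"claw":8.5},
    {"offset":[-3.43,1.54,0],"claw":8.5},
    {"offset":[-3.43,1.54,0],"claw":8.5},
    {"offset":[-3.43,1.54,0],"claw":8.5},
    {"offset":[-3.43,1.54,0],"claw":8.5},
    {"offset":[-3.43,1.54,0],"claw":8.5},
    {"offset":[-3.43,1.54,0],"claw":8.5},
    {"offset":[-3.43,1.54,0],"claw":8.5}
  ]
}}

```text
invalid input at $.deltas[0]: expected keys offset, angular, claw
```

Call:
{"api": "drive_tool", "payload": {
  "deltas": [
    {"offset":[-3.43,1.54,0],"claw":8.5},
    {"offset":[-3.43,1.54,0],"claw":8.5},
    {"offset":[-3.43,1.54,0],"claw":8.5},
    {"offset":[-3.43,1.54,0],"claw":8.5},
    {"offset":[-3.43,1.54,0],"claw":8.5},
    {"offset":[-3.43,1.54,0],"claw":8.5},
    {"offset":[-3.43,1.54,0],"claw":8.5},
    {"offset":[-3.43,1.54,0],"claw":8.5},
    {"offset":[-3.43,1.54,0],"claw":8.5},
    {"offset":[-3.43,1.54,0],"claw":8.5},
    {"claw":8.5},
    {"claw":8.5}
  ]
}}

```text
invalid input at $.deltas[0]: expected keys offset, angular, claw
```

```bash
python3 - <<'E'
from h import *
go(.5837,-.0175,.07); print(state()["joint_positions"].round(2), state()["tcp_rot"].round(3))
E
```

```text
d cm [-51.84  54.65  16.14] yaw 1.1811
[-1.27  0.59  0.05  1.61 -0.03  0.94 -0.03] [[ 0.38   0.925 -0.001]
 [ 0.925 -0.38  -0.002]
 [-0.002  0.    -1.   ]]
```

Call:
{"api": "drive_tool", "payload": {
  "deltas": [
    {"offset":[0,0,0],"angular":[0,0,-0.0973],"claw":8.5},
    {"offset":[0,0,0],"angular":[0,0,-0.0973],"claw":8.5},
    {"offset":[0,0,0],"angular":[0,0,-0.0973],"claw":8.5},
    {"offset":[0,0,0],"angular":[0,0,-0.0973],"claw":8.5},
    {"offset":[-3.43,1.54,0],"angular":[0,0,0],"claw":8.5},
    {"offset":[-3.43,1.54,0],"angular":[0,0,0],"claw":8.5},
    {"offset":[-3.43,1.54,0],"angular":[0,0,0],"claw":8.5},
    {"offset":[-3.43,1.54,0],"angular":[0,0,0],"claw":8.5},
    {"offset":[-3.43,1.54,0],"angular":[0,0,0],"claw":8.5},
    {"offset":[-3.43,1.54,0],"angular":[0,0,0],"claw":8.5},
    {"offset":[-3.43,1.54,0],"angular":[0,0,0],"claw":8.5},
    {"offset":[-3.43,1.54,0],"angular":[0,0,0],"claw":8.5}
  ]
}}

```text
t: 1.1
eef_pos: [0.3988, 0.3941, 0.231]
tcp_rot: [[0.0, 1.0, -0.0], [1.0, -0.0, -0.001], [-0.001, -0.0, -1.0]]
wrist_force: [1.3, 0.3, 0.6]
finger_gap: 0.993
```

Call:
{"api": "drive_tool", "payload": {
  "deltas": [
    {"offset":[-3.43,1.54,0],"angular":[0,0,0],"claw":8.5},
    {"offset":[-3.43,1.54,0],"angular":[0,0,0],"claw":8.5},
    {"offset":[-3.43,1.54,0],"angular":[0,0,0],"claw":8.5},
    {"offset":[-3.43,1.54,0],"angular":[0,0,0],"claw":8.5},
    {"offset":[-3.43,1.54,0],"angular":[0,0,0],"claw":8.5},
    {"offset":[-3.43,1.54,0],"angular":[0,0,0],"claw":8.5},
    {"offset":[-3.43,1.54,0],"angular":[0,0,0],"claw":8.5},
    {"offset":[-3.43,1.54,0],"angular":[0,0,0],"claw":8.5},
    {"offset":[-3.43,1.54,0],"angular":[0,0,0],"claw":8.5},
    {"offset":[-3.43,1.54,0],"angular":[0,0,0],"claw":8.5},
    {"offset":[0,0,0],"angular":[0,0,0],"claw":8.5},
    {"offset":[0,0,0],"angular":[0,0,0],"claw":8.5}
  ]
}}

```text
t: 2.1
eef_pos: [0.5529, 0.0497, 0.231]
tcp_rot: [[0.007, 1.0, -0.0], [1.0, -0.007, -0.001], [-0.001, -0.0, -1.0]]
wrist_force: [0.4, -0.1, -0.5]
finger_gap: 0.996
```

```bash
python3 - <<'E'
from h import *
go(.5837,-.0175,.07); print(state()["joint_positions"].round(2), state()["tcp_rot"].round(3))
E
```

```text
d cm [-6.68  3.13 16.11] yaw 1.5639
[-0.2   0.38  0.04  2.   -0.02  0.77  1.41] [[ 0.007  1.    -0.   ]
 [ 1.    -0.007 -0.001]
 [-0.001 -0.    -1.   ]]
```

Call:
{"api": "drive_tool", "payload": {
  "deltas": [
    {"offset":[-2.24,1.04,2],"angular":[0,0,-0.007],"claw":8.5},
    {"offset":[-2.24,1.04,2],"angular":[0,0,0],"claw":8.5},
    {"offset":[-2.2,1.04,2],"angular":[0,0,0],"claw":8.5},
    {"offset":[0,0,3.3],"angular":[0,0,0],"claw":8.5},
    {"offset":[0,0,3.3],"angular":[0,0,0],"claw":8.5},
    {"offset":[0,0,3.3],"angular":[0,0,0],"claw":8.5},
    {"offset":[0,0,3.3],"angular":[0,0,0],"claw":8.5},
    {"offset":[0,0,0],"angular":[0,0,0],"claw":5.7},
    {"offset":[0,0,0],"angular":[0,0,0],"claw":5.7},
    {"offset":[0,0,0],"angular":[0,0,0],"claw":5.7},
    {"offset":[0,0,0],"angular":[0,0,0],"claw":5.7},
    {"offset":[0,0,0],"angular":[0,0,0],"claw":5.7}
  ]
}}

```text
t: 3.1
eef_pos: [0.5818, -0.0179, 0.0406]
tcp_rot: [[-0.003, 1.0, -0.003], [1.0, 0.003, -0.005], [-0.005, -0.003, -1.0]]
wrist_force: [-1.2, -8.3, -5.5]
finger_gap: 0.667
```

Call:
{"api": "drive_tool", "payload": {
  "deltas": [
    {"offset":[0,0,0],"angular":[0,0,0],"claw":5.4},
    {"offset":[0,0,0],"angular":[0,0,0],"claw":5.4},
    {"offset":[0,0,0],"angular":[0,0,0],"claw":5.4},
    {"offset":[0,0,0],"angular":[0,0,0],"claw":5.4}
  ]
}}

```text
t: 3.43
eef_pos: [0.5819, -0.0194, 0.0412]
tcp_rot: [[-0.002, 1.0, -0.003], [1.0, 0.002, -0.006], [-0.006, -0.003, -1.0]]
wrist_force: [-1.8, -10.2, -3.5]
finger_gap: 0.638
```

```bash
python3 - <<'E'
from h import *
go(.5837,-.0175,.038); s=state();print(s["eef_pos"],s["wrist_force"],s["finger_gap"]*.0854)
E
```

```text
d cm [0.19 0.18 0.32] yaw 1.5729
[ 0.5818902  -0.01935013  0.04116697] [ -1.7937242  -10.21087653  -3.45044524] 0.054508132801415844
```

Call:
{"api": "drive_tool", "payload": {
  "deltas": [
    {"offset":[-0.2,0,0],"angular":[0,0,0],"claw":5.4},
    {"offset":[0,0,0],"angular":[0,0,0],"claw":5.4},
    {"offset":[0,0,0],"angular":[0,0,0],"claw":5.4},
    {"offset":[0,0,0],"angular":[0,0,0],"claw":5.4}
  ]
}}

```text
t: 3.77
eef_pos: [0.5818, -0.0194, 0.0412]
tcp_rot: [[-0.003, 1.0, -0.003], [1.0, 0.003, -0.004], [-0.004, -0.003, -1.0]]
wrist_force: [-2.9, -6.6, -3.0]
finger_gap: 0.636
```

Call:
{"api": "drive_tool", "payload": {
  "deltas": [
    {"offset":[0,0,0],"angular":[0,0,0],"claw":8.5},
    {"offset":[0,0,0],"angular":[0,0,0],"claw":8.5},
    {"offset":[0,0,0],"angular":[0,0,0],"claw":8.5},
    {"offset":[0,0,0],"angular":[0,0,0],"claw":8.5},
    {"offset":[0,0,0],"angular":[0,0,0],"claw":8.5}
  ]
}}

```text
t: 4.18
eef_pos: [0.5846, -0.0146, 0.0401]
tcp_rot: [[-0.008, 1.0, 0.002], [1.0, 0.008, 0.001], [0.001, 0.002, -1.0]]
wrist_force: [0.4, 0.3, 0.1]
finger_gap: 0.996
```

Call:
{"api": "drive_tool", "payload": {
  "deltas": [
    {"offset":[-0.5,0,0],"angular":[0,0,0],"claw":8.5},
    {"offset":[0,0,0],"angular":[0,0,0.12],"claw":8.5},
    {"offset":[0,0,0],"angular":[0,0,0.12],"claw":8.5},
    {"offset":[0,0,0],"angular":[0,0,0.12],"claw":8.5},
    {"offset":[0,0,0],"angular":[0,0,0.12],"claw":8.5},
    {"offset":[0,0,0],"angular":[0,0,0.12],"claw":8.5},
    {"offset":[0,0,0],"angular":[0,0,0.12],"claw":8.5},
    {"offset":[0,0,0],"angular":[0,0,0.12],"claw":8.5},
    {"offset":[0,0,0],"angular":[0,0,0.12],"claw":8.5},
    {"offset":[0,0,0],"angular":[0,0,0.12],"claw":8.5},
    {"offset":[0,0,0],"angular":[0,0,0.12],"claw":8.5},
    {"offset":[0,0,0],"angular":[0,0,0.12],"claw":8.5}
  ]
}}

```text
t: 5.18
eef_pos: [0.5839, -0.0208, 0.0392]
tcp_rot: [[0.969, 0.249, -0.0], [0.249, -0.969, 0.0], [-0.0, -0.0, -1.0]]
wrist_force: [0.6, -0.4, 0.2]
finger_gap: 0.989
```

Call:
{"api": "drive_tool", "payload": {
  "deltas": [
    {"offset":[0,0,0],"angular":[0,0,0.12],"claw":8.5},
    {"offset":[0,0,0],"angular":[0,0,0.12],"claw":8.5},
    {"offset":[0,0,0],"angular":[0,0,0],"claw":5.4},
    {"offset":[0,0,0],"angular":[0,0,0],"claw":5.4},
    {"offset":[0,0,0],"angular":[0,0,0],"claw":5.4},
    {"offset":[0,0,0],"angular":[0,0,0],"claw":5.4},
    {"offset":[0,0,0],"angular":[0,0,0],"claw":5.4},
    {"offset":[0,0,0],"angular":[0,0,0],"claw":5.4},
    {"offset":[0,0,0],"angular":[0,0,0],"claw":5.4},
    {"offset":[0,0,0],"angular":[0,0,0],"claw":5.4}
  ]
}}

```text
t: 6.02
eef_pos: [0.5849, -0.0206, 0.0396]
tcp_rot: [[1.0, 0.018, 0.002], [0.018, -1.0, -0.0], [0.002, 0.0, -1.0]]
wrist_force: [3.5, 1.2, 0.8]
finger_gap: 0.631
```

Call:
{"api": "drive_tool", "payload": {
  "deltas": [
    {"offset":[0,0,0],"angular":[0,0,0],"claw":8.5},
    {"offset":[0,0,0],"angular":[0,0,0],"claw":8.5},
    {"offset":[0,0,0],"angular":[0,0,0],"claw":8.5},
    {"offset":[0,0,0],"angular":[0,0,0],"claw":8.5},
    {"offset":[0,0,0],"angular":[0,0,0],"claw":8.5}
  ]
}}

```text
t: 6.43
eef_pos: [0.5832, -0.0207, 0.0391]
tcp_rot: [[1.0, 0.017, -0.001], [0.017, -1.0, 0.0], [-0.001, -0.0, -1.0]]
wrist_force: [-1.1, 0.1, -0.3]
finger_gap: 0.996
```

```bash
python3 - <<'E'
from h import *
go(.58,.22,.18); s=state();print(s["eef_pos"],s["joint_positions"].round(2))
E
```

```text
d cm [  0.08 -24.07 -14.08] yaw 0.0171
[ 0.58318419 -0.02066604  0.03913792] [-0.32  0.74  0.4   2.05 -0.61  0.47  0.56]
```

Call:
{"api": "drive_tool", "payload": {
  "deltas": [
    {"offset":[0,0,-3],"angular":[0,0,0],"claw":8.5},
    {"offset":[0,0,-3],"angular":[0,0,0],"claw":8.5},
    {"offset":[0,0,-3],"angular":[0,0,0],"claw":8.5},
    {"offset":[0,-2.5,-1],"angular":[0,0,0],"claw":8.5},
    {"offset":[0,-3,0],"angular":[0,0,0],"claw":6},
    {"offset":[-0.15,-3,0],"angular":[0,0,0],"claw":6},
    {"offset":[-0.15,-3,0],"angular":[0,0,0],"claw":6},
    {"offset":[-0.15,-3,0],"angular":[0,0,0],"claw":6},
    {"offset":[-0.15,-3,0],"angular":[0,0,0],"claw":6},
    {"offset":[-0.15,-3,0],"angular":[0,0,0],"claw":6},
    {"offset":[0,-3,0],"angular":[0,0,0],"claw":6},
    {"offset":[0,0,2],"angular":[0,0,0],"claw":6}
  ]
}}

```text
t: 7.43
eef_pos: [0.5738, 0.2244, 0.1213]
tcp_rot: [[1.0, 0.028, 0.005], [0.028, -1.0, 0.007], [0.005, -0.007, -1.0]]
wrist_force: [0.7, 1.1, 0.3]
finger_gap: 0.704
```

Call:
{"api": "drive_tool", "payload": {
  "deltas": [
    {"offset":[0,0,2],"angular":[0,0,0],"claw":6},
    {"offset":[0,0,2],"angular":[0,0,0],"claw":6},
    {"offset":[0,0,0],"angular":[0,0,0],"claw":6},
    {"offset":[0,0,0],"angular":[0,0,0],"claw":6}
  ]
}}

```text
t: 7.77
eef_pos: [0.5712, 0.2138, 0.0785]
tcp_rot: [[1.0, 0.017, -0.003], [0.017, -1.0, -0.001], [-0.003, 0.001, -1.0]]
wrist_force: [0.5, -0.5, 0.2]
finger_gap: 0.702
```

```bash
python3 - <<'E'
from h import *
go(.5757,.2213,.006); s=state();print(s["eef_pos"],s["joint_positions"].round(2))
im=rgb("top")
print(blobs(im,(100,100,50),(125,255,255)))
E
```

```text
d cm [ 0.48 -0.76  7.25] yaw 0.0169
[0.57123191 0.21375203 0.078512  ] [-0.77  0.71  0.5   1.99 -0.6   0.59  0.15]
[([179.8, 114.6], [150, 93, 54, 43, 1313]), ([536.5, 175.9], [524, 172, 26, 8, 89]), ([326.0, 191.5], [321, 187, 11, 10, 93]), ([228.2, 195.0], [227, 194, 3, 3, 6]), ([193.5, 241.0], [192, 239, 4, 5, 16])]
```

Call:
{"api": "drive_tool", "payload": {
  "deltas": [
    {"offset":[0.46,-0.76,1.5],"angular":[0,0,0.017],"claw":6},
    {"offset":[0,0,1.5],"angular":[0,0,0],"claw":6},
    {"offset":[0,0,1.5],"angular":[0,0,0],"claw":6},
    {"offset":[0,0,1.2],"angular":[0,0,0],"claw":6},
    {"offset":[0,0,0],"angular":[0,0,0],"claw":6},
    {"offset":[0,0,0],"angular":[0,0,0],"claw":6}
  ]
}}

```text
t: 8.32
eef_pos: [0.577, 0.2216, 0.0227]
tcp_rot: [[1.0, -0.0, 0.0], [-0.0, -1.0, -0.0], [0.0, 0.0, -1.0]]
wrist_force: [0.6, 0.5, 0.1]
finger_gap: 0.701
```

```bash
python3 - <<'E'
from h import *
go(.5757,.2213,.006); s=state();print(s["eef_pos"],s["joint_positions"].round(2))
E
```

```text
d cm [-0.13  0.03  1.67] yaw -0.0003
[0.57704514 0.22159618 0.0227283 ] [-0.73  0.8   0.43  1.98 -0.66  0.51  0.17]
```

Call:
{"api": "drive_tool", "payload": {
  "deltas": [
    {"offset":[-0.1,0,0.8],"angular":[0,0,0],"claw":5},
    {"offset":[0,0,0.8],"angular":[0,0,0],"claw":5},
    {"offset":[0,0,0],"angular":[0,0,0],"claw":2.4},
    {"offset":[0,0,0],"angular":[0,0,0],"claw":2.4},
    {"offset":[0,0,0],"angular":[0,0,0],"claw":2.4},
    {"offset":[0,0,0],"angular":[0,0,0],"claw":2.4},
    {"offset":[0,0,0],"angular":[0,0,0],"claw":2.4}
  ]
}}

```text
t: 8.9
eef_pos: [0.576, 0.2219, 0.0065]
tcp_rot: [[1.0, 0.0, 0.001], [0.0, -1.0, 0.0], [0.001, -0.0, -1.0]]
wrist_force: [0.4, 0.5, -0.2]
finger_gap: 0.293
```

```bash
python3 - <<'E'
from h import *
go(.5757,.2213,.006); s=state();print(s["eef_pos"],s["finger_gap"]*85.4,s["wrist_force"])
E
```

```text
d cm [-0.03  0.06  0.05] yaw 0.0002
[0.57600119 0.22193526 0.0065252 ] 25.02213725684634 [ 0.42990563  0.50161426 -0.23784638]
```

Call:
{"api": "drive_tool", "payload": {
  "deltas": [
    {"offset":[0,0,0],"angular":[0,0,0],"claw":4},
    {"offset":[0,0,0],"angular":[0,0,0],"claw":4},
    {"offset":[0,0,0],"angular":[0,0,0],"claw":4},
    {"offset":[0,0,0],"angular":[0,0,-0.12],"claw":4},
    {"offset":[0,0,0],"angular":[0,0,-0.12],"claw":4},
    {"offset":[0,0,0],"angular":[0,0,-0.12],"claw":4},
    {"offset":[0,0,0],"angular":[0,0,-0.12],"claw":4},
    {"offset":[0,0,0],"angular":[0,0,-0.12],"claw":4},
    {"offset":[0,0,0],"angular":[0,0,-0.12],"claw":4},
    {"offset":[0,0,0],"angular":[0,0,-0.12],"claw":4},
    {"offset":[0,0,0],"angular":[0,0,-0.12],"claw":4},
    {"offset":[0,0,0],"angular":[0,0,-0.12],"claw":4}
  ]
}}

```text
t: 9.9
eef_pos: [0.5759, 0.2217, 0.0064]
tcp_rot: [[0.466, 0.885, 0.0], [0.885, -0.466, -0.0], [-0.0, 0.0, -1.0]]
wrist_force: [0.6, -1.1, -1.0]
finger_gap: 0.47
```

Call:
{"api": "drive_tool", "payload": {
  "deltas": [
    {"offset":[0,0,0],"angular":[0,0,-0.12],"claw":4},
    {"offset":[0,0,0],"angular":[0,0,-0.12],"claw":4},
    {"offset":[0,0,0],"angular":[0,0,-0.12],"claw":4},
    {"offset":[0,0,0],"angular":[0,0,-0.12],"claw":4},
    {"offset":[0,0,0],"angular":[0,0,0],"claw":4},
    {"offset":[0,0,0],"angular":[0,0,0],"claw":2.4},
    {"offset":[0,0,0],"angular":[0,0,0],"claw":2.4},
    {"offset":[0,0,0],"angular":[0,0,0],"claw":2.4},
    {"offset":[0,0,0],"angular":[0,0,0],"claw":2.4},
    {"offset":[0,0,0],"angular":[0,0,0],"claw":2.4}
  ]
}}

```text
t: 10.73
eef_pos: [0.5759, 0.2217, 0.0067]
tcp_rot: [[0.012, 1.0, 0.0], [1.0, -0.012, -0.0], [-0.0, 0.0, -1.0]]
wrist_force: [-0.5, -1.9, 5.3]
finger_gap: 0.294
```

```bash
python3 - <<'E'
from h import *
go(.5757,.2213,.006); s=state();print(s["eef_pos"],s["finger_gap"]*85.4,s["wrist_force"],s["joint_positions"].round(2))
E
```

```text
d cm [-0.04 -0.02  0.07] yaw 1.5592
[0.5759     0.22167776 0.00668304] 25.11869262157569 [-0.52442443 -1.89691268  5.3213891 ] [-0.47  0.77  0.05  1.97 -0.08  0.4   1.2 ]
```

Call:
{"api": "drive_tool", "payload": {
  "deltas": [
    {"offset":[0,0,-2],"angular":[0,0,0],"claw":2.4},
    {"offset":[0,0,-3],"angular":[0,0,0],"claw":2.4},
    {"offset":[0,0,-3],"angular":[0,0,0],"claw":2.4},
    {"offset":[0,0,-3],"angular":[0,0,0],"claw":2.4},
    {"offset":[0,0,-2],"angular":[0,0,0],"claw":2.4}
  ]
}}

```text
t: 11.15
eef_pos: [0.5766, 0.2225, 0.1386]
tcp_rot: [[0.011, 1.0, 0.003], [1.0, -0.011, 0.001], [0.001, 0.003, -1.0]]
wrist_force: [0.6, 0.0, -0.5]
finger_gap: 0.295
```

```bash
python3 - <<'E'
from h import *
s=state();print(s["eef_pos"],s["finger_gap"]*85.4, proj("side",s["eef_pos"]))
u=proj("side",s["eef_pos"]).astype(int)
im=rgb("side","s1",(u[0]-60,u[1]-40,u[0]+100,u[1]+80),5)
E
```

```text
[0.57664301 0.22254366 0.13863796] 25.156128241096066 [236.3965567  231.24162731]
```

View pics/s1.png

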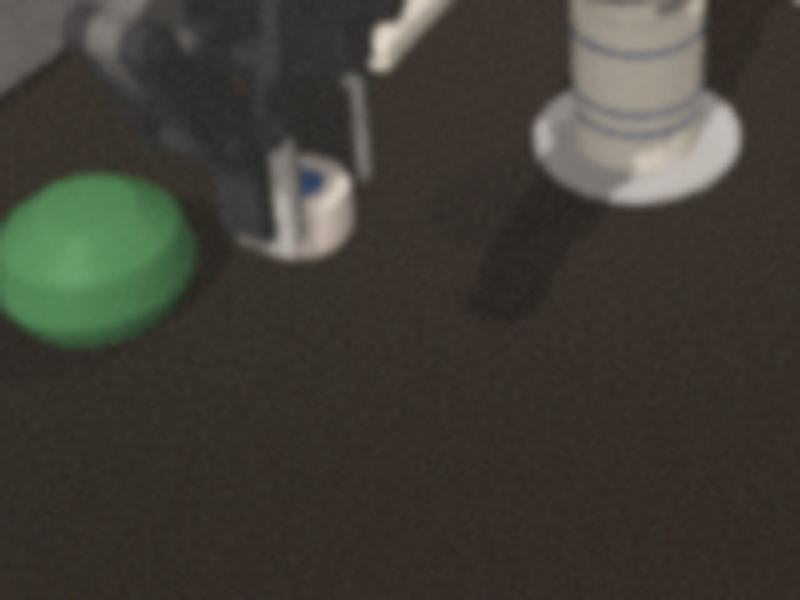

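Call:
{"api": "drive_tool", "payload": {
  "deltas": [
    {"offset":[-2.5,0.1,0],"angular":[0,0,-0.012],"claw":2.4},
    {"offset":[-3.3,0.1,0],"angular":[0,0,0],"claw":2.4},
    {"offset":[-3.3,0.1,0],"angular":[0,0,0],"claw":2.4},
    {"offset":[-3.3,0.1,0],"angular":[0,0,0],"claw":2.4},
    {"offset":[-3.3,0.1,0],"angular":[0,0,0],"claw":2.4},
    {"offset":[-3.3,0.1,0],"angular":[0,0,0],"claw":2.4},
    {"offset":[-3.2,0.2,0],"angular":[0,0,0],"claw":2.4},
    {"offset":[-2,0,0],"angular":[0,0,0],"claw":2.4},
    {"offset":[0,0,0],"angular":[0,0,0],"claw":2.4},
    {"offset":[0,0,0],"angular":[0,0,0],"claw":2.4},
    {"offset":[0,0,0],"angular":[0,0,0],"claw":2.4}
  ]
}}

```text
t: 12.12
eef_pos: [0.5837, -0.0188, 0.1359]
tcp_rot: [[-0.002, 1.0, -0.0], [1.0, 0.002, 0.001], [0.001, -0.0, -1.0]]
wrist_force: [-0.2, 0.2, -0.6]
finger_gap: 0.297
```

```bash
python3 - <<'E'
from h import *
go(.585,-.0195,.105); print(state()["joint_positions"].round(2))
E
```

```text
d cm [-0.08  0.13  3.09] yaw 1.573
[-0.08  0.54  0.05  2.01 -0.04  0.6   1.57]
```

Call:
{"api": "drive_tool", "payload": {
  "deltas": [
    {"offset":[-0.08,0.13,1.5],"angular":[0,0,0],"claw":2.4},
    {"offset":[0,0,1],"angular":[0,0,0],"claw":2.4},
    {"offset":[0,0,0.7],"angular":[0,0,0],"claw":2.4},
    {"offset":[0,0,0],"angular":[0,0,0],"claw":2.4},
    {"offset":[0,0,0],"angular":[0,0,0],"claw":2.4},
    {"offset":[0,0,0],"angular":[0,0,0],"claw":2.4}
  ]
}}

```text
t: 12.62
eef_pos: [0.5853, -0.0204, 0.1044]
tcp_rot: [[-0.002, 1.0, 0.0], [1.0, 0.002, 0.0], [0.0, 0.0, -1.0]]
wrist_force: [-0.1, -0.2, -0.1]
finger_gap: 0.296
```

```bash
python3 - <<'E'
from h import *
go(.585,-.0195,.099); print(state()["wrist_force"].round(2))
E
```

```text
d cm [ 0.09 -0.03  0.54] yaw 1.5729
[-0.1  -0.15 -0.11]
```

Call:
{"api": "drive_tool", "payload": {
  "deltas": [
    {"offset":[0.08,-0.03,0.3],"angular":[0,0,0],"claw":2.4},
    {"offset":[0,0,0.2],"angular":[0,0,0],"claw":2.4},
    {"offset":[0,0,0],"angular":[0,0,0],"claw":2.4},
    {"offset":[0,0,0],"angular":[0,0,0],"claw":2.4},
    {"offset":[0,0,0],"angular":[0,0,0],"claw":2.4}
  ]
}}

```text
t: 13.03
eef_pos: [0.5849, -0.0202, 0.0994]
tcp_rot: [[-0.001, 1.0, 0.0], [1.0, 0.001, -0.0], [-0.0, 0.0, -1.0]]
wrist_force: [0.3, 0.5, 0.1]
finger_gap: 0.292
```

```bash
python3 - <<'E'
from h import *
go(.585,-.0195,.099); print(state()["wrist_force"].round(2), state()["finger_gap"])
E
```

```text
d cm [0.07 0.01 0.04] yaw 1.5721
[0.27 0.51 0.12] 0.291687512155216
```

Call:
{"api": "drive_tool", "payload": {
  "deltas": [
    {"offset":[0.05,0,0.2],"angular":[0,0,0],"claw":2.4},
    {"offset":[0,0,0.15],"angular":[0,0,0],"claw":2.4},
    {"offset":[0,0,0],"angular":[0,0,0],"claw":2.4},
    {"offset":[0,0,0],"angular":[0,0,0],"claw":2.4},
    {"offset":[0,0,0],"angular":[0,0,0],"claw":2.4}
  ]
}}

```text
t: 13.45
eef_pos: [0.5854, -0.0198, 0.0976]
tcp_rot: [[-0.001, 1.0, 0.001], [1.0, 0.001, -0.0], [-0.0, 0.001, -1.0]]
wrist_force: [-2.1, 0.3, 11.5]
finger_gap: 0.298
```

Call:
{"api": "drive_tool", "payload": {
  "deltas": [
    {"offset":[0,0,-0.2],"angular":[0,0,0],"claw":2.4},
    {"offset":[0,0,0],"angular":[0,0,0],"claw":4},
    {"offset":[0,0,0],"angular":[0,0,0],"claw":4},
    {"offset":[0,0,0],"angular":[0,0,0],"claw":5},
    {"offset":[0,0,0],"angular":[0,0,0],"claw":5},
    {"offset":[0,0,-2],"angular":[0,0,0],"claw":6},
    {"offset":[0,0,-2],"angular":[0,0,0],"claw":6},
    {"offset":[0,-2,-2],"angular":[0,0,0],"claw":6},
    {"offset":[3,-3,0],"angular":[0,0,0],"claw":6},
    {"offset":[3,-2,0],"angular":[0,0,0],"claw":6}
  ]
}}

```text
t: 14.28
eef_pos: [0.5142, 0.0379, 0.1587]
tcp_rot: [[0.004, 1.0, 0.001], [1.0, -0.004, -0.001], [-0.001, 0.001, -1.0]]
wrist_force: [-0.8, 1.0, -1.2]
finger_gap: 0.706
```

Call:
{"api": "drive_tool", "payload": {
  "deltas": [
    {"offset":[3.5,-1.2,0],"angular":[0,0,0],"claw":6},
    {"offset":[3.5,-1,0],"angular":[0,0,0],"claw":6},
    {"offset":[3.5,-1,0],"angular":[0,0,0],"claw":6},
    {"offset":[3.5,-1,0],"angular":[0,0,0],"claw":6},
    {"offset":[3.5,0,0],"angular":[0,0,0],"claw":6},
    {"offset":[3.5,0,0],"angular":[0,0,0],"claw":6},
    {"offset":[3.5,0,0],"angular":[0,0,0],"claw":6},
    {"offset":[0,0,0],"angular":[0,0,0],"claw":6},
    {"offset":[0,0,0],"angular":[0,0,0],"claw":6},
    {"offset":[0,0,0],"angular":[0,0,0],"claw":6}
  ]
}}

```text
t: 15.12
eef_pos: [0.4726, 0.2842, 0.1574]
tcp_rot: [[-0.002, 1.0, -0.001], [1.0, 0.002, -0.001], [-0.001, -0.001, -1.0]]
wrist_force: [-0.6, -1.1, 0.3]
finger_gap: 0.699
```

```bash
python3 - <<'E'
from h import *
go(.4586,.2988,.0065)
im=rgb("top","c1",(292,160,358,226),8)
print(blobs(im,(100,100,50),(125,255,255)))
im=rgb("side");cv2.imwrite("pics/c1b.png",cv2.resize(im[150:240,260:350],(528,528),interpolation=cv2.INTER_CUBIC))
a=cv2.imread("pics/c1.png");cv2.imwrite("pics/c1.png",np.hstack([cv2.resize(a,(400,400)),cv2.resize(cv2.imread("pics/c1b.png"),(400,400))]))
E
```

```text
d cm [ 1.48 -1.38 15.09] yaw 1.5726
[([179.8, 114.6], [150, 94, 54, 42, 1314]), ([536.5, 175.8], [524, 172, 26, 8, 90]), ([325.8, 191.4], [321, 187, 11, 10, 88])]
```

View pics/c1.png

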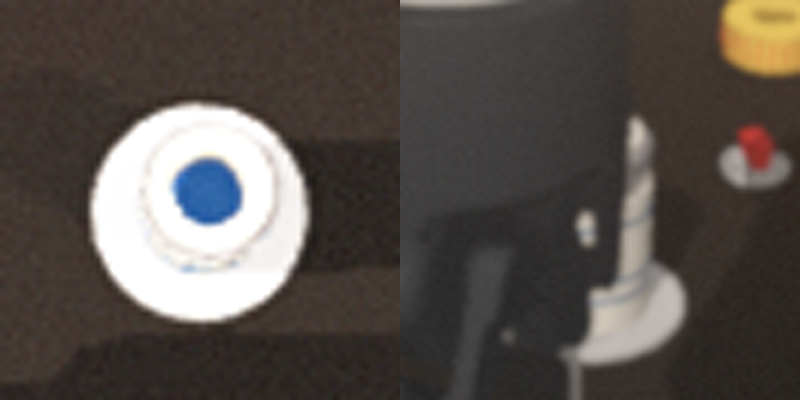

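```bash
python3 - <<'E'
from h import *
a=rgb("top");b=rgb("side")
cv2.imwrite("pics/w1.png",np.vstack([a[100:330,100:500],cv2.resize(b,(400,250))]) if 0 else np.vstack([cv2.resize(a[110:310,110:460],(525,300)),cv2.resize(b,(525,300))]))
E
```

```text
(no output)
```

View pics/w1.png

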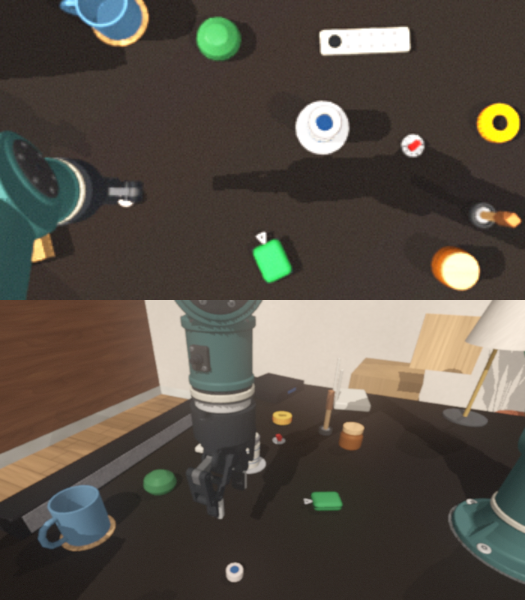

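```bash
python3 - <<'E'
from h import *
a=cv2.imread("pics/top0.png");b=rgb("top");s=rgb("side")
print(a[182:202,326].tolist());print(b[182:202,326].tolist())
for n,i in(("top",b),("side",s)):
    for k,lo,hi in(("w",(0,0,140),(180,70,255)),("b",(95,80,50),(125,255,255))):
        print(n,k,[(c,t[4]) for c,t in blobs(i,lo,hi) if t[4]<3000])
E
```

```text
[[254, 255, 255], [255, 255, 255], [255, 255, 255], [212, 234, 244], [167, 127, 108], [166, 99, 44], [161, 96, 44], [168, 104, 48], [168, 102, 46], [169, 102, 46], [175, 107, 51], [169, 100, 46], [168, 101, 46], [164, 97, 41], [169, 102, 54], [237, 228, 218], [255, 255, 255], [255, 255, 255], [255, 255, 255], [246, 250, 253]]
[[254, 255, 255], [255, 255, 255], [255, 255, 255], [212, 235, 244], [165, 127, 107], [163, 96, 45], [165, 98, 45], [163, 96, 41], [167, 103, 47], [173, 106, 48], [171, 104, 50], [170, 103, 44], [170, 103, 47], [167, 97, 38], [171, 103, 54], [236, 227, 217], [255, 255, 255], [255, 255, 255], [255, 255, 255], [247, 251, 253]]
top w [([176.1, 80.3], 34), ([212.6, 81.8], 71), ([248.4, 83.3], 32), ([272.9, 84.3], 39), ([298.4, 85.4], 36), ([334.0, 86.8], 74), ([368.9, 88.3], 35), ([394.5, 89.2], 39), ([418.3, 90.4], 35), ([444.5, 91.3], 39), ([466.2, 92.3], 24), ([203.6, 123.0], 11), ([353.7, 136.8], 979), ([191.9, 137.4], 7), ([324.3, 194.9], 925), ([384.3, 206.5], 134), ([160.5, 237.5], 164), ([188.9, 237.3], 61), ([198.0, 237.5], 12), ([193.0, 245.0], 38), ([430.6, 252.9], 55), ([284.4, 268.1], 42), ([416.9, 290.2], 429), ([311.5, 386.8], 89), ([279.0, 397.3], 10)]
top b [([179.5, 114.2], 1466), ([536.6, 175.8], 93), ([325.8, 191.3], 89)]
side w [([267.9, 143.6], 556), ([312.9, 181.1], 30), ([335.2, 186.7], 32), ([311.8, 216.2], 432), ([242.4, 197.9], 86), ([301.1, 200.2], 16), ([99.0, 247.0], 7), ([619.4, 290.3], 381), ([374.6, 267.9], 50), ([571.8, 268.1], 40), ([268.4, 283.3], 61), ([590.0, 331.2], 171), ([285.4, 363.0], 383)]
side b [([285.4, 359.0], 65)]
```

Call:
{"api": "drive_tool", "payload": {
  "deltas": [
    {"offset":[-3,2,0],"angular":[0,0,0],"claw":6},
    {"offset":[-3,2,0],"angular":[0,0,0],"claw":6},
    {"offset":[-3,2,0],"angular":[0,0,0],"claw":6},
    {"offset":[-3,2,0],"angular":[0,0,0],"claw":6},
    {"offset":[0,0,0],"angular":[0,0,0],"claw":6},
    {"offset":[0,0,0],"angular":[0,0,0],"claw":6}
  ]
}}

```text
t: 15.92
eef_pos: [0.5547, 0.1609, 0.1579]
tcp_rot: [[0.006, 1.0, 0.001], [1.0, -0.006, -0.001], [-0.001, 0.001, -1.0]]
wrist_force: [-0.5, 0.2, 0.2]
finger_gap: 0.701
```

```bash
python3 - <<'E'
from h import *
s=state(); print(s["eef_pos"])
a=rgb("top");b=rgb("side")
for n,i in(("top",a),("side",b)):
    for k,lo,hi in(("w",(0,0,140),(180,70,255)),("b",(95,80,50),(125,255,255))):
        print(n,k,[(c,t[4]) for c,t in blobs(i,lo,hi) if t[4]<3000 and c[1]>100])
cv2.imwrite("pics/w2.png",np.hstack([cv2.resize(a[100:300,110:310],(400,400)),cv2.resize(b[120:320,170:370],(400,400))]))
E
```

```text
[0.55468365 0.16088347 0.15794837]
top w [([204.0, 121.0], 7), ([353.6, 136.8], 978), ([191.9, 137.3], 9), ([242.3, 189.7], 56), ([324.3, 194.9], 914), ([258.6, 194.9], 56), ([266.5, 195.5], 8), ([384.5, 207.1], 130), ([430.2, 252.7], 86), ([284.4, 268.1], 42), ([416.8, 290.1], 432), ([182.0, 371.5], 47), ([131.5, 378.0], 53), ([223.8, 382.5], 26), ([311.8, 386.8], 89), ([279.6, 396.9], 13), ([96.2, 398.7], 13)]
top b [([179.6, 114.2], 1461), ([536.6, 175.8], 95), ([326.0, 191.2], 97)]
side w [([268.9, 179.5], 93), ([396.7, 171.7], 32), ([303.0, 181.0], 241), ([256.7, 180.4], 25), ([345.2, 187.5], 11), ([301.7, 211.4], 985), ([295.7, 188.4], 7), ([243.5, 198.5], 101), ([261.8, 208.1], 40), ([619.5, 290.5], 380), ([374.6, 267.9], 50), ([571.7, 268.2], 38), ([58.0, 274.5], 6), ([590.0, 331.2], 172), ([285.4, 363.0], 382)]
side b [([285.3, 359.0], 63)]
```

View pics/w2.png

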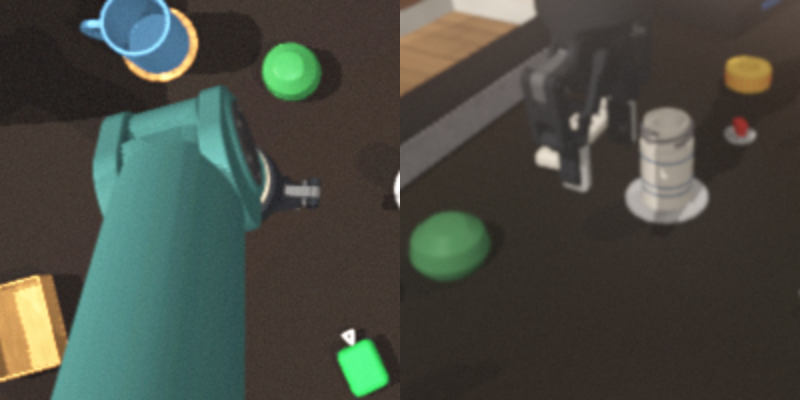

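```bash
python3 - <<'E'
from h import *
a=cv2.imread("pics/side0.png");b=rgb("side");t0=cv2.imread("pics/top0.png");t=rgb("top")
f=lambda i:cv2.resize(i,(400,300),interpolation=cv2.INTER_CUBIC)
cv2.imwrite("pics/w3.png",np.vstack([np.hstack([f(a[165:201,280:328]),f(b[165:201,280:328])]),np.hstack([f(t0[176:206,305:345]),f(t[176:206,305:345])])]))
E
```

```text
(no output)
```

View pics/w3.png

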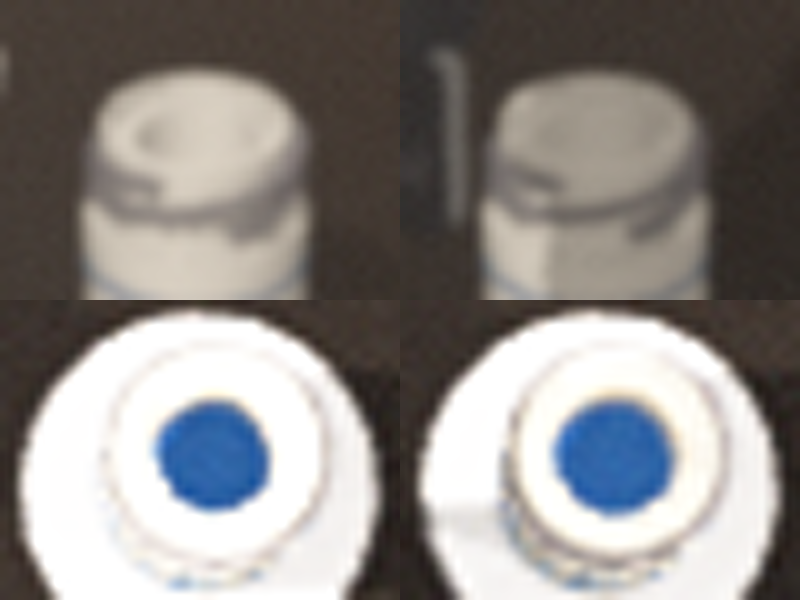

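```bash
python3 - <<'E'
from h import *
for n in("top","side"):
    a=cv2.imread(f"pics/{n}0.png");b=rgb(n)
    d=cv2.GaussianBlur(cv2.absdiff(a,b).max(2),(3,3),0)
    k,_,st,ce=cv2.connectedComponentsWithStats((d>45).astype(np.uint8))
    print(n,[(ce[i].round().astype(int).tolist(),st[i,4]) for i in range(1,k) if st[i,4]>4])
    print(-camera_params(n)["camera_from_world"][:3,:3].T@camera_params(n)["camera_from_world"][:3,3])
im=rgb("side");cv2.imwrite("pics/w4.png",cv2.resize(im,(800,500)))
s=state();print(s["wrist_force"].round(2),s["ft_torque"].round(3),s["t"])
E
```

```text
top [([173, 261], np.int32(13115)), ([431, 193], np.int32(101)), ([331, 189], np.int32(7)), ([447, 191], np.int32(20)), ([258, 196], np.int32(106)), ([319, 199], np.int32(63)), ([308, 199], np.int32(10)), ([382, 205], np.int32(76)), ([230, 211], np.int32(28)), ([515, 258], np.int32(120)), ([531, 251], np.int32(74)), ([452, 254], np.int32(18)), ([630, 270], np.int32(251)), ([286, 295], np.int32(17)), ([173, 374], np.int32(260)), ([138, 390], np.int32(1350)), ([144, 374], np.int32(5)), ([200, 378], np.int32(39)), ([206, 376], np.int32(7)), ([196, 382], np.int32(9)), ([219, 384], np.int32(82)), ([188, 393], np.int32(48)), ([196, 393], np.int32(10)), ([197, 397], np.int32(34)), ([205, 397], np.int32(12)), ([211, 398], np.int32(5))]
[0.48937199 0.01728558 0.98945575]
side [([260, 55], np.int32(6489)), ([426, 132], np.int32(514)), ([265, 138], np.int32(122)), ([343, 158], np.int32(201)), ([238, 167], np.int32(6)), ([260, 185], np.int32(561)), ([305, 181], np.int32(171)), ([340, 182], np.int32(22)), ([337, 188], np.int32(37)), ([303, 212], np.int32(270)), ([262, 208], np.int32(92)), ([410, 273], np.int32(34)), ([244, 295], np.int32(350))]
[0.30914529 0.55907789 0.4688121 ]
[0.34 0.38 0.15] [-0.024  0.011 -0.003] 16.2667
```

View pics/w4.png

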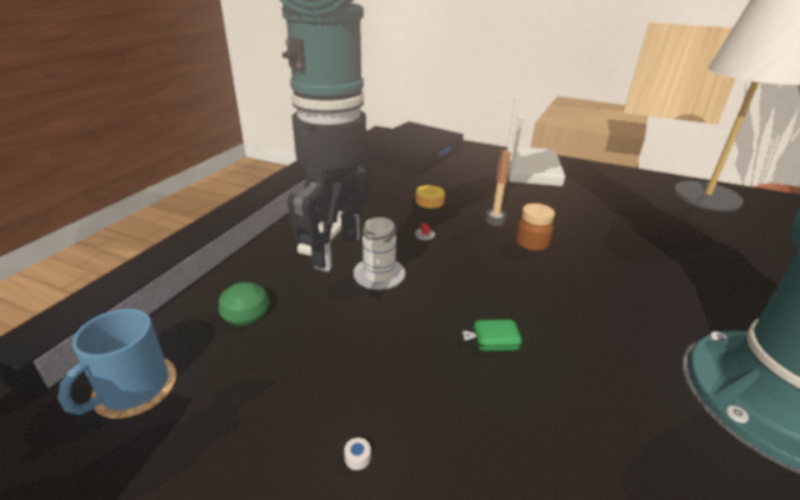

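Call:
{"api": "drive_tool", "payload": {
  "deltas": [
    {"offset":[-3,-0.5,-1],"angular":[0,0,0],"claw":6},
    {"offset":[-3.5,-0.5,-1],"angular":[0,0,0],"claw":6},
    {"offset":[-3.5,-0.5,0],"angular":[0,0,0],"claw":6},
    {"offset":[-3.5,-0.5,0],"angular":[0,0,0],"claw":6},
    {"offset":[-3.5,-0.5,0],"angular":[0,0,0],"claw":6},
    {"offset":[-3.5,-0.5,0],"angular":[0,0,0],"claw":6},
    {"offset":[-3.5,0,0],"angular":[0,0,0],"claw":6},
    {"offset":[-2,0,0],"angular":[0,0,0],"claw":6}
  ]
}}

```text
t: 16.93
eef_pos: [0.5226, -0.0991, 0.1781]
tcp_rot: [[0.002, 1.0, -0.0], [1.0, -0.002, -0.002], [-0.002, -0.0, -1.0]]
wrist_force: [0.8, -0.0, 0.2]
finger_gap: 0.703
```

```bash
python3 - <<'E'
from h import *
a=cv2.imread(f"pics/top0.png");b=rgb("top")
for k,lo,hi in(("w",(0,0,140),(180,70,255)),("b",(95,80,50),(125,255,255))):
        print(k,[(c,t[4]) for c,t in blobs(b,lo,hi) if t[4]<3000 and c[1]>100 and c[0]<370])
print(state()["eef_pos"])
E
```

```text
w [([203.8, 122.5], 10), ([353.7, 136.8], 979), ([324.3, 194.9], 924), ([360.4, 211.0], 47), ([344.4, 214.2], 96), ([194.2, 241.1], 126), ([284.3, 268.0], 43), ([311.1, 386.7], 89), ([279.6, 396.9], 13)]
b [([179.5, 114.2], 1463), ([325.9, 191.4], 93), ([193.5, 241.0], 16)]
[ 0.52277605 -0.10287994  0.1781976 ]
```

Call:
{"api": "drive_tool", "payload": {
  "deltas": [
    {"offset":[3,-0.6,0],"angular":[0,0,0],"claw":6},
    {"offset":[3.6,-0.6,0],"angular":[0,0,0],"claw":6},
    {"offset":[3.6,-0.6,0],"angular":[0,0,0],"claw":6},
    {"offset":[3.6,-0.6,0],"angular":[0,0,0],"claw":6},
    {"offset":[3.6,-0.6,0],"angular":[0,0,0],"claw":6},
    {"offset":[3.6,-0.6,0],"angular":[0,0,0],"claw":6},
    {"offset":[3.6,-0.6,0],"angular":[0,0,0],"claw":6},
    {"offset":[3.6,-0.6,1],"angular":[0,0,0],"claw":6},
    {"offset":[3.6,-0.6,2],"angular":[0,0,0],"claw":6},
    {"offset":[3.6,-0.6,2],"angular":[0,0,0],"claw":6},
    {"offset":[3.6,-0.4,2],"angular":[0,0,0],"claw":6},
    {"offset":[1,0,2],"angular":[0,0,0],"claw":6}
  ]
}}

```text
t: 17.98
eef_pos: [0.4567, 0.3141, 0.0873]
tcp_rot: [[-0.012, 1.0, 0.001], [1.0, 0.012, 0.006], [0.006, 0.001, -1.0]]
wrist_force: [0.4, 1.8, 1.1]
finger_gap: 0.705
```

Call:
{"api": "drive_tool", "payload": {
  "deltas": [
    {"offset":[0,0,0],"angular":[0,0,0],"claw":6},
    {"offset":[0,0,0],"angular":[0,0,0],"claw":6},
    {"offset":[0,0,0],"angular":[0,0,0],"claw":6}
  ]
}}

```text
t: 18.23
eef_pos: [0.4589, 0.3036, 0.0882]
tcp_rot: [[-0.001, 1.0, 0.0], [1.0, 0.001, -0.001], [-0.001, 0.0, -1.0]]
wrist_force: [-0.1, -0.4, 0.3]
finger_gap: 0.699
```

```bash
python3 - <<'E'
from h import *
go(.4586,.2988,.0065)
E
```

```text
d cm [-0.48 -0.03  8.17] yaw 1.5715
```

Call:
{"api": "drive_tool", "payload": {
  "deltas": [
    {"offset":[-0.48,0,2],"angular":[0,0,0],"claw":5.5},
    {"offset":[0,0,2],"angular":[0,0,0],"claw":5.5},
    {"offset":[0,0,2],"angular":[0,0,0],"claw":5.5},
    {"offset":[0,0,1],"angular":[0,0,0],"claw":5.5},
    {"offset":[0,0,0],"angular":[0,0,0],"claw":5.5},
    {"offset":[0,0,0],"angular":[0,0,0],"claw":5.5},
    {"offset":[0,0,0],"angular":[0,0,0],"claw":5.5}
  ]
}}

```text
t: 18.82
eef_pos: [0.4599, 0.2998, 0.0191]
tcp_rot: [[-0.0, 1.0, 0.002], [1.0, 0.0, 0.001], [0.001, 0.002, -1.0]]
wrist_force: [0.0, 0.2, -0.3]
finger_gap: 0.641
```

```bash
python3 - <<'E'
from h import *
go(.4586,.2988,.009)
E
```

```text
d cm [-0.1  -0.13  1.01] yaw 1.5712
```

Call:
{"api": "drive_tool", "payload": {
  "deltas": [
    {"offset":[-0.1,-0.13,1],"angular":[0,0,0],"claw":5},
    {"offset":[0,0,0],"angular":[0,0,0],"claw":5},
    {"offset":[0,0,0],"angular":[0,0,0],"claw":2.4},
    {"offset":[0,0,0],"angular":[0,0,0],"claw":2.4},
    {"offset":[0,0,0],"angular":[0,0,0],"claw":2.4},
    {"offset":[0,0,0],"angular":[0,0,0],"claw":2.4},
    {"offset":[0,0,0],"angular":[0,0,0],"claw":2.4}
  ]
}}

```text
t: 19.4
eef_pos: [0.4576, 0.2989, 0.0082]
tcp_rot: [[-0.002, 1.0, 0.0], [1.0, 0.002, 0.0], [0.0, 0.0, -1.0]]
wrist_force: [-0.8, 0.4, 5.5]
finger_gap: 0.299
```

Call:
{"api": "drive_tool", "payload": {
  "deltas": [
    {"offset":[0,0,0],"angular":[0,0,0],"claw":4},
    {"offset":[0,0,0],"angular":[0,0,0],"claw":4},
    {"offset":[0,0,0],"angular":[0,0,0],"claw":4},
    {"offset":[0,0,0],"angular":[0,0,0.12],"claw":4},
    {"offset":[0,0,0],"angular":[0,0,0.12],"claw":4},
    {"offset":[0,0,0],"angular":[0,0,0.12],"claw":4},
    {"offset":[0,0,0],"angular":[0,0,0.12],"claw":4},
    {"offset":[0,0,0],"angular":[0,0,0.12],"claw":4},
    {"offset":[0,0,0],"angular":[0,0,0.12],"claw":4},
    {"offset":[0,0,0],"angular":[0,0,0.12],"claw":4},
    {"offset":[0,0,0],"angular":[0,0,0.12],"claw":4},
    {"offset":[0,0,0],"angular":[0,0,0.12],"claw":4}
  ]
}}

```text
t: 20.4
eef_pos: [0.4576, 0.299, 0.0076]
tcp_rot: [[0.884, 0.468, 0.0], [0.468, -0.884, -0.0], [0.0, 0.0, -1.0]]
wrist_force: [-0.3, -0.5, 0.0]
finger_gap: 0.47
```

Call:
{"api": "drive_tool", "payload": {
  "deltas": [
    {"offset":[0,0,0],"angular":[0,0,0.12],"claw":4},
    {"offset":[0,0,0],"angular":[0,0,0.12],"claw":4},
    {"offset":[0,0,0],"angular":[0,0,0.12],"claw":4},
    {"offset":[0,0,0],"angular":[0,0,0.12],"claw":4},
    {"offset":[0,0,0],"angular":[0,0,0],"claw":4},
    {"offset":[0,0,0],"angular":[0,0,0],"claw":2.4},
    {"offset":[0,0,0],"angular":[0,0,0],"claw":2.4},
    {"offset":[0,0,0],"angular":[0,0,0],"claw":2.4},
    {"offset":[0,0,0],"angular":[0,0,0],"claw":2.4},
    {"offset":[0,0,0],"angular":[0,0,0],"claw":2.4}
  ]
}}

```text
t: 21.23
eef_pos: [0.4576, 0.299, 0.008]
tcp_rot: [[1.0, 0.013, -0.0], [0.013, -1.0, 0.0], [-0.0, -0.0, -1.0]]
wrist_force: [-0.5, 0.5, 3.5]
finger_gap: 0.291
```

Call:
{"api": "drive_tool", "payload": {
  "deltas": [
    {"offset":[0,0,-2],"angular":[0,0,0],"claw":2.4},
    {"offset":[0,0,-3],"angular":[0,0,0],"claw":2.4},
    {"offset":[0,0,-3],"angular":[0,0,0],"claw":2.4},
    {"offset":[0,0,-3],"angular":[0,0,0],"claw":2.4},
    {"offset":[0,0,-2],"angular":[0,0,0],"claw":2.4},
    {"offset":[0,0,0],"angular":[0,0,0],"claw":2.4}
  ]
}}

```text
t: 21.73
eef_pos: [0.4602, 0.2999, 0.1415]
tcp_rot: [[1.0, 0.012, 0.006], [0.012, -1.0, 0.004], [0.006, -0.004, -1.0]]
wrist_force: [1.1, -1.1, -0.4]
finger_gap: 0.294
```

```bash
python3 - <<'E'
from h import *
go(.585,-.0195,.1); print(state()["joint_positions"].round(2))
E
```

```text
d cm [12.06 32.1   4.09] yaw 0.0123
[-1.08  0.57  0.59  2.1  -0.54  0.62 -0.1 ]
```

Call:
{"api": "drive_tool", "payload": {
  "deltas": [
    {"offset":[1,2.5,0],"angular":[0,0,0.012],"claw":2.4},
    {"offset":[1.2,3.2,0],"angular":[0,0,0],"claw":2.4},
    {"offset":[1.2,3.2,0],"angular":[0,0,0],"claw":2.4},
    {"offset":[1.2,3.2,0],"angular":[0,0,0],"claw":2.4},
    {"offset":[1.2,3.2,0],"angular":[0,0,0],"claw":2.4},
    {"offset":[1.2,3.2,0],"angular":[0,0,0],"claw":2.4},
    {"offset":[1.2,3.2,0],"angular":[0,0,0],"claw":2.4},
    {"offset":[1.2,3.2,0],"angular":[0,0,0],"claw":2.4},
    {"offset":[1.2,3.2,0],"angular":[0,0,0],"claw":2.4},
    {"offset":[1.2,3.2,0],"angular":[0,0,0],"claw":2.4},
    {"offset":[0.5,1,0],"angular":[0,0,0],"claw":2.4},
    {"offset":[0,0,0],"angular":[0,0,0],"claw":2.4}
  ]
}}

```text
t: 22.73
eef_pos: [0.5819, -0.0289, 0.1375]
tcp_rot: [[1.0, -0.006, 0.001], [-0.006, -1.0, -0.003], [0.001, 0.003, -1.0]]
wrist_force: [0.0, 0.7, 0.1]
finger_gap: 0.293
```

Call:
{"api": "drive_tool", "payload": {
  "deltas": [
    {"offset":[0,0,0],"angular":[0,0,0],"claw":2.4},
    {"offset":[0,0,0],"angular":[0,0,0],"claw":2.4},
    {"offset":[0,0,0],"angular":[0,0,0],"claw":2.4}
  ]
}}

```text
t: 22.98
eef_pos: [0.5801, -0.0214, 0.1371]
tcp_rot: [[1.0, 0.004, -0.002], [0.004, -1.0, 0.001], [-0.002, -0.001, -1.0]]
wrist_force: [-0.5, -0.1, -0.1]
finger_gap: 0.295
```

```bash
python3 - <<'E'
from h import *
go(.585,-.0195,.107); print(state()["joint_positions"].round(2))
E
```

```text
d cm [ 0.5  -0.18  3.01] yaw 0.0036
[-0.42  0.6   0.53  2.03 -0.5   0.65  0.45]
```

Call:
{"api": "drive_tool", "payload": {
  "deltas": [
    {"offset":[0.5,-0.18,1],"angular":[0,0,0],"claw":2.4},
    {"offset":[0,0,1],"angular":[0,0,0],"claw":2.4},
    {"offset":[0,0,0.7],"angular":[0,0,0],"claw":2.4},
    {"offset":[0,0,0],"angular":[0,0,0],"claw":2.4},
    {"offset":[0,0,0],"angular":[0,0,0],"claw":2.4},
    {"offset":[0,0,0],"angular":[0,0,0],"claw":2.4}
  ]
}}

```text
t: 23.48
eef_pos: [0.5859, -0.0223, 0.1106]
tcp_rot: [[1.0, 0.0, -0.0], [0.0, -1.0, -0.0], [-0.0, 0.0, -1.0]]
wrist_force: [0.8, -1.2, -0.2]
finger_gap: 0.293
```

```bash
python3 - <<'E'
from h import *
go(.585,-.0195,.1); s=state(); print(s["eef_pos"],s["wrist_force"])
u=proj("side",[.585,-.02,.1]).astype(int)
im=rgb("side","d1",(u[0]-40,u[1]-35,u[0]+40,u[1]+25),8)
E
```

```text
d cm [-0.08 -0.28  1.06] yaw 0.0
[ 0.58585053 -0.02233187  0.11060785] [ 0.81584511 -1.20879776 -0.21212295]
```

View pics/d1.png

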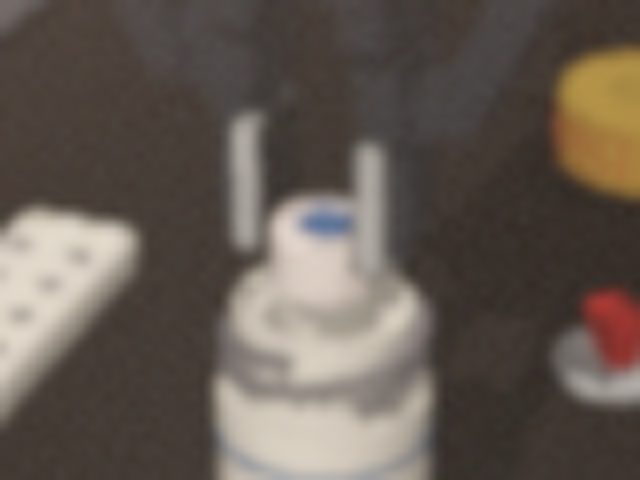

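Call:
{"api": "drive_tool", "payload": {
  "deltas": [
    {"offset":[-0.08,-0.28,0.2],"angular":[0,0,0],"claw":2.4},
    {"offset":[0,0,0.2],"angular":[0,0,0],"claw":2.4},
    {"offset":[0,0,0],"angular":[0,0,0],"claw":2.4},
    {"offset":[0,0,0],"angular":[0,0,0],"claw":2.4},
    {"offset":[0,0,0],"angular":[0,0,0],"claw":2.4}
  ]
}}

```text
t: 23.95
eef_pos: [0.5852, -0.0194, 0.1069]
tcp_rot: [[1.0, 0.0, 0.0], [0.0, -1.0, -0.0], [0.0, 0.0, -1.0]]
wrist_force: [0.2, -0.1, 0.4]
finger_gap: 0.296
```

```bash
python3 - <<'E'
from h import *
go(.585,-.0195,.1); s=state(); print(s["eef_pos"],s["wrist_force"])
E
```

```text
d cm [-0.02  0.01  0.69] yaw 0.0002
[ 0.58523434 -0.01937141  0.10690012] [ 0.19877327 -0.10461874  0.39537458]
```

Call:
{"api": "drive_tool", "payload": {
  "deltas": [
    {"offset":[-0.02,0.01,0.3],"angular":[0,0,0],"claw":2.4},
    {"offset":[0,0,0.3],"angular":[0,0,0],"claw":2.4},
    {"offset":[0,0,0.1],"angular":[0,0,0],"claw":2.4},
    {"offset":[0,0,0],"angular":[0,0,0],"claw":2.4},
    {"offset":[0,0,0],"angular":[0,0,0],"claw":2.4}
  ]
}}

```text
t: 24.37
eef_pos: [0.5849, -0.0195, 0.0996]
tcp_rot: [[1.0, 0.0, -0.0], [0.0, -1.0, -0.0], [-0.0, 0.0, -1.0]]
wrist_force: [-0.2, 0.2, -0.7]
finger_gap: 0.292
```

```bash
python3 - <<'E'
from h import *
go(.585,-.0195,.1); s=state(); print(s["eef_pos"],s["wrist_force"],s["ft_torque"])
E
```

```text
d cm [ 0.01 -0.   -0.04] yaw 0.0001
[ 0.58487596 -0.01950065  0.09960963] [-0.15823692  0.19151904 -0.67844654] [ 0.08851911  0.02534704 -0.01111486]
```

Call:
{"api": "drive_tool", "payload": {
  "deltas": [
    {"offset":[0,0,0],"angular":[0,0,0],"claw":3.4},
    {"offset":[0,0,0],"angular":[0,0,0],"claw":3.4},
    {"offset":[0,0,0],"angular":[0,0,0],"claw":3.4},
    {"offset":[0,0,0],"angular":[0,0,0],"claw":4},
    {"offset":[0,0,0],"angular":[0,0,0],"claw":4}
  ]
}}

```text
t: 24.78
eef_pos: [0.5851, -0.0195, 0.0999]
tcp_rot: [[1.0, 0.0, 0.0], [0.0, -1.0, 0.0], [0.0, -0.0, -1.0]]
wrist_force: [-0.5, -1.1, 0.1]
finger_gap: 0.469
```

```bash
python3 - <<'E'
from h import *
a=rgb("side");b=rgb("top")
u=proj("side",[.585,-.02,.1]).astype(int)
print(blobs(a,(100,100,50),(125,255,255),2),blobs(b,(100,100,50),(125,255,255),3))
cv2.imwrite("pics/d2.png",np.hstack([cv2.resize(a[u[1]-35:u[1]+25,u[0]-40:u[0]+40],(400,300)),cv2.resize(b[170:215,295:355],(400,300))]))
E
```

```text
[] [([176.0, 93.0], [175, 93, 3, 1, 3]), ([179.9, 114.6], [150, 94, 54, 42, 1311]), ([536.5, 175.8], [524, 172, 26, 8, 90])]
```

Call:
{"api": "drive_tool", "payload": {
  "deltas": [
    {"offset":[0,0,-1],"angular":[0,0,0],"claw":4.5},
    {"offset":[0,0,-2],"angular":[0,0,0],"claw":4.5},
    {"offset":[0,0,-2],"angular":[0,0,0],"claw":4.5},
    {"offset":[0,0,-2],"angular":[0,0,0],"claw":4.5},
    {"offset":[0,0,-2],"angular":[0,0,0],"claw":4.5},
    {"offset":[0,0,0],"angular":[0,0,0],"claw":4.5}
  ]
}}

```text
t: 25.38
eef_pos: [0.5877, -0.0202, 0.1942]
tcp_rot: [[1.0, -0.0, 0.008], [-0.0, -1.0, 0.0], [0.008, -0.0, -1.0]]
wrist_force: [-0.2, 0.4, 1.1]
finger_gap: 0.525
```

```bash
python3 - <<'E'
from h import *
c=cv2.imread("pics/d2.png");a=rgb("side");b=rgb("top")
u=proj("side",[.585,-.02,.1]).astype(int)
print(blobs(a,(100,100,50),(125,255,255),2),blobs(b,(100,100,50),(125,255,255),3))
cv2.imwrite("pics/d3.png",np.vstack([c,np.hstack([cv2.resize(a[u[1]-35:u[1]+25,u[0]-40:u[0]+40],(400,300)),cv2.resize(b[170:215,295:355],(400,300))])]))
E
```

```text
[] [([176.0, 93.0], [175, 93, 3, 1, 3]), ([180.0, 114.7], [150, 94, 54, 42, 1361]), ([536.5, 175.9], [524, 172, 26, 8, 87])]
```

View pics/d3.png

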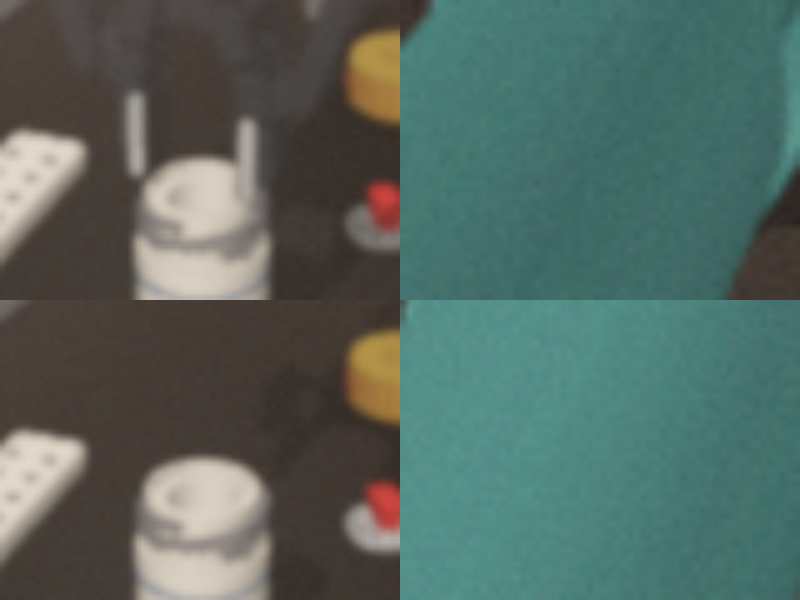

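Call:
{"api": "drive_tool", "payload": {
  "deltas": [
    {"offset":[-2.5,0.5,0],"angular":[0,0,0],"claw":4.5},
    {"offset":[-3.5,0.5,0],"angular":[0,0,0],"claw":4.5},
    {"offset":[-3.5,1,0],"angular":[0,0,0],"claw":4.5},
    {"offset":[-2.5,2,0],"angular":[0,0,0],"claw":4.5},
    {"offset":[0,2,0],"angular":[0,0,0],"claw":4.5},
    {"offset":[0,0,0],"angular":[0,0,0],"claw":4.5},
    {"offset":[0,0,0],"angular":[0,0,0],"claw":4.5}
  ]
}}

```text
t: 26.07
eef_pos: [0.4644, -0.0801, 0.1895]
tcp_rot: [[1.0, -0.002, -0.001], [-0.002, -1.0, 0.0], [-0.001, -0.0, -1.0]]
wrist_force: [0.5, -0.3, 0.5]
finger_gap: 0.531
```

```bash
python3 - <<'E'
from h import *
go(.445,-.2915,.17)
a=rgb("top");z=cv2.imread("pics/top0.png")
print(blobs(a,(100,100,50),(125,255,255),3))
print("mouth col",a[182:202,326].tolist())
for im in(z,a):
  b=np.mean([im],0); hsv=cv2.cvtColor(im,cv2.COLOR_BGR2HSV)
  sub=hsv[240:270,425:470]; m=((sub[:,:,2]>215)&(sub[:,:,1]>80)&(sub[:,:,0]<25)).astype(np.uint8)
  n,l,st,ce=cv2.connectedComponentsWithStats(m); 
  for i in range(1,n):
    if st[i,4]>15: pts=np.argwhere(l==i)[:,::-1].astype(np.float32); print(ce[i]+[425,240],st[i,4],cv2.minAreaRect(pts))
L=[cv2.resize(i[y:y+h,x:x+w],(400,300),interpolation=cv2.INTER_CUBIC) for i,x,y,w,h in((z,437,245,24,18),(a,305,176,40,30))]
cv2.imwrite("pics/e1.png",np.hstack(L))
E
```

```text
d cm [-1.89 21.14  1.95] yaw -0.0024
[([179.8, 114.6], [150, 93, 54, 43, 1314]), ([536.5, 175.9], [524, 172, 26, 8, 87]), ([325.8, 191.9], [324, 190, 5, 5, 21])]
mouth col [[254, 255, 255], [255, 255, 255], [255, 255, 255], [210, 228, 236], [200, 189, 190], [233, 238, 249], [230, 235, 245], [189, 152, 136], [169, 99, 44], [172, 102, 47], [165, 95, 41], [163, 93, 30], [170, 107, 60], [212, 191, 186], [239, 247, 254], [252, 255, 255], [255, 255, 255], [255, 255, 255], [255, 255, 255], [247, 250, 254]]
[445.88695652 255.80869565] 115 ((18.64706039428711, 14.411765098571777), (25.70877456665039, 8.731282234191895), 14.03624439239502)
[451.66666667 257.01960784] 51 ((26.34615135192871, 17.269229888916016), (6.37905216217041, 9.15255355834961), 56.3099365234375)
```

View pics/e1.png

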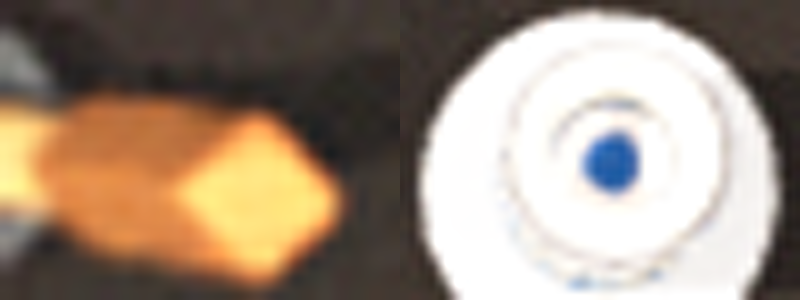

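```bash
python3 - <<'E'
from h import *
for n in("top","side"):
    a=cv2.imread(f"pics/{n}0.png");b=rgb(n)
    d=cv2.GaussianBlur(cv2.absdiff(a,b).max(2),(3,3),0)
    k,_,st,ce=cv2.connectedComponentsWithStats((d>40).astype(np.uint8))
    for i in range(1,k):
        if 8<st[i,4]: 
            x,y=ce[i].round().astype(int); print(n,(x,y),st[i].tolist(),"was",a[y,x],"now",b[y,x])
E
```

```text
top (np.int64(326), np.int64(191)) [320, 186, 13, 12, 105] was [169 102  46] now [170 102  43]
top (np.int64(228), np.int64(195)) [221, 188, 15, 14, 160] was [247 173  70] now [48 53 64]
top (np.int64(370), np.int64(315)) [298, 210, 157, 190, 14951] was [43 44 49] now [115 122  73]
top (np.int64(194), np.int64(241)) [187, 235, 15, 14, 167] was [248 176  74] now [47 56 68]
top (np.int64(350), np.int64(239)) [347, 235, 6, 8, 23] was [45 53 64] now [121 125 136]
top (np.int64(549), np.int64(241)) [546, 241, 8, 2, 9] was [183 209 222] now [145 161 172]
top (np.int64(535), np.int64(250)) [520, 243, 31, 13, 138] was [222 236 244] now [169 194 204]
top (np.int64(632), np.int64(285)) [625, 258, 15, 49, 555] was [ 99 172 227] now [ 56  94 130]
top (np.int64(286), np.int64(294)) [284, 292, 6, 6, 18] was [ 67 157  42] now [113 248  63]
side (np.int64(386), np.int64(14)) [360, 0, 50, 30, 1286] was [195 209 223] now [118 126 111]
side (np.int64(381), np.int64(75)) [341, 30, 77, 88, 3812] was [196 212 225] now [71 76 87]
side (np.int64(359), np.int64(126)) [357, 117, 5, 19, 68] was [61 70 83] now [161 168 175]
side (np.int64(427), np.int64(126)) [409, 120, 37, 15, 349] was [203 218 228] now [154 167 177]
side (np.int64(386), np.int64(131)) [384, 122, 6, 19, 76] was [67 76 89] now [165 172 179]
side (np.int64(399), np.int64(150)) [397, 146, 5, 8, 32] was [135 180 215] now [ 97 132 163]
side (np.int64(396), np.int64(169)) [393, 165, 8, 8, 42] was [133 178 214] now [ 93 128 160]
side (np.int64(410), np.int64(273)) [406, 271, 10, 6, 46] was [ 66 115  54] now [102 171  84]
side (np.int64(244), np.int64(295)) [234, 284, 20, 22, 361] was [180 179 186] now [33 40 46]
side (np.int64(285), np.int64(362)) [274, 349, 23, 28, 520] was [149 107  71] now [36 41 48]
```

Call:
{"api": "drive_tool", "payload": {
  "deltas": [
    {"offset":[0,2.5,0],"angular":[0,0,0],"claw":5},
    {"offset":[-0.3,3.2,0],"angular":[0,0,0],"claw":5},
    {"offset":[-0.3,3.2,0],"angular":[0,0,0],"claw":5},
    {"offset":[-0.3,3.2,0],"angular":[0,0,0],"claw":5},
    {"offset":[-0.5,3.2,0],"angular":[0,0,0],"claw":5},
    {"offset":[-0.5,3.2,0],"angular":[0,0,0],"claw":5},
    {"offset":[0,2.4,0],"angular":[0,0,0.1],"claw":5},
    {"offset":[0,0,0],"angular":[0,0,0.114],"claw":5},
    {"offset":[0,0,0],"angular":[0,0,0.114],"claw":5},
    {"offset":[0,0,0],"angular":[0,0,0.114],"claw":5},
    {"offset":[0,0,0],"angular":[0,0,0.114],"claw":5},
    {"offset":[0,0,0],"angular":[0,0,0.114],"claw":5}
  ]
}}

```text
t: 27.22
eef_pos: [0.4472, -0.2875, 0.1893]
tcp_rot: [[0.782, -0.623, -0.0], [-0.623, -0.782, 0.0], [-0.001, -0.0, -1.0]]
wrist_force: [0.2, 0.5, -0.7]
finger_gap: 0.583
```

Call:
{"api": "drive_tool", "payload": {
  "deltas": [
    {"offset":[0,0,0],"angular":[0,0,0.11],"claw":5},
    {"offset":[0,0,0],"angular":[0,0,0],"claw":5},
    {"offset":[0,0,0],"angular":[0,0,0],"claw":5},
    {"offset":[0,0,0],"angular":[0,0,0],"claw":5}
  ]
}}

```text
t: 27.55
eef_pos: [0.4466, -0.2879, 0.1896]
tcp_rot: [[0.714, -0.7, -0.0], [-0.7, -0.714, 0.0], [-0.0, 0.0, -1.0]]
wrist_force: [0.2, 0.2, -0.8]
finger_gap: 0.586
```

```bash
python3 - <<'E'
from h import *
go(.445,-.2915,.1003); print(state()["joint_positions"].round(2))
E
```

```text
d cm [0.14 0.37 8.93] yaw -0.776
[-0.1   0.53  0.82  2.1  -0.58  0.74  0.32]
```

Call:
{"api": "drive_tool", "payload": {
  "deltas": [
    {"offset":[0.14,0.37,0.5],"angular":[0,0,0.01],"claw":5},
    {"offset":[0,0,1.5],"angular":[0,0,0],"claw":5},
    {"offset":[0,0,1.5],"angular":[0,0,0],"claw":5},
    {"offset":[0,0,2],"angular":[0,0,0],"claw":5},
    {"offset":[0,0,2],"angular":[0,0,0],"claw":5},
    {"offset":[0,0,1.4],"angular":[0,0,0],"claw":5},
    {"offset":[0,0,0],"angular":[0,0,0],"claw":5},
    {"offset":[0,0,0],"angular":[0,0,0],"claw":5},
    {"offset":[0,0,0],"angular":[0,0,0],"claw":5}
  ]
}}

```text
t: 28.3
eef_pos: [0.4446, -0.2928, 0.1014]
tcp_rot: [[0.704, -0.71, 0.001], [-0.71, -0.704, -0.001], [0.001, -0.0, -1.0]]
wrist_force: [0.1, 0.2, 0.1]
finger_gap: 0.587
```

```bash
python3 - <<'E'
from h import *
go(.445,-.2915,.1003); print(state()["wrist_force"])
E
```

```text
d cm [-0.07 -0.12  0.11] yaw -0.79
[0.1021208  0.24039858 0.10209576]
```

Call:
{"api": "drive_tool", "payload": {
  "deltas": [
    {"offset":[0,0,0],"angular":[0,0,0],"claw":2.5},
    {"offset":[0,0,0],"angular":[0,0,0],"claw":2.5},
    {"offset":[0,0,0],"angular":[0,0,0],"claw":1.3},
    {"offset":[0,0,0],"angular":[0,0,0],"claw":1.0},
    {"offset":[0,0,0],"angular":[0,0,0],"claw":1.0},
    {"offset":[0,0,0],"angular":[0,0,0],"claw":1.0},
    {"offset":[0,0,0],"angular":[0,0,0],"claw":1.0}
  ]
}}

```text
t: 28.88
eef_pos: [0.4451, -0.2925, 0.1017]
tcp_rot: [[0.704, -0.71, 0.002], [-0.71, -0.704, -0.001], [0.002, -0.001, -1.0]]
wrist_force: [-0.6, -0.4, 6.8]
finger_gap: 0.176
```

```bash
python3 - <<'E'
from h import *
go(.585,-.0195,.25); s=state();print(s["eef_pos"],s["wrist_force"],s["ft_torque"],s["finger_gap"]*85.4)
E
```

```text
d cm [ -9.52 -29.17 -14.82] yaw -0.7897
[ 0.44507468 -0.29253519  0.10172729] [-0.59044657 -0.35145962  6.800205  ] [ 0.152844    0.11384617 -0.03734479] 15.026269935563906
```

Call:
{"api": "drive_tool", "payload": {
  "deltas": [
    {"offset":[0,0,-2],"angular":[0,0,0],"claw":1},
    {"offset":[0,0,-3],"angular":[0,0,0],"claw":1},
    {"offset":[0,0,-3],"angular":[0,0,0],"claw":1},
    {"offset":[0,0,-3],"angular":[0,0,0],"claw":1},
    {"offset":[0,0,-2],"angular":[0,0,0],"claw":1},
    {"offset":[-0.8,-2.4,0],"angular":[0,0,0],"claw":1},
    {"offset":[-0.95,-2.92,0],"angular":[0,0,0],"claw":1},
    {"offset":[-0.95,-2.92,0],"angular":[0,0,0],"claw":1},
    {"offset":[-0.95,-2.92,0],"angular":[0,0,0],"claw":1},
    {"offset":[-0.95,-2.92,0],"angular":[0,0,0],"claw":1},
    {"offset":[-0.95,-2.92,0],"angular":[0,0,0],"claw":1},
    {"offset":[-0.95,-2.92,0],"angular":[0,0,0],"claw":1}
  ]
}}

```text
t: 29.88
eef_pos: [0.5401, -0.1039, 0.2306]
tcp_rot: [[0.704, -0.71, -0.001], [-0.71, -0.704, 0.0], [-0.001, 0.0, -1.0]]
wrist_force: [0.6, -0.1, -1.4]
finger_gap: 0.18
```

Call:
{"api": "drive_tool", "payload": {
  "deltas": [
    {"offset":[-0.95,-2.92,0],"angular":[0,0,0],"claw":1},
    {"offset":[-0.95,-2.92,0],"angular":[0,0,0],"claw":1},
    {"offset":[-0.8,-2.4,0],"angular":[0,0,0],"claw":1},
    {"offset":[0,0,0],"angular":[0,0,0],"claw":1},
    {"offset":[0,0,0],"angular":[0,0,0],"claw":1},
    {"offset":[0,0,0],"angular":[0,0,0],"claw":1}
  ]
}}

```text
t: 30.38
eef_pos: [0.5789, -0.0289, 0.2305]
tcp_rot: [[0.704, -0.71, -0.001], [-0.71, -0.704, -0.001], [-0.0, 0.001, -1.0]]
wrist_force: [0.0, -0.4, -1.3]
finger_gap: 0.174
```

```bash
python3 - <<'E'
from h import *
go(.585,-.0195,.2); s=state();print(s["eef_pos"],s["wrist_force"],s["ft_torque"],s["joint_positions"].round(2))
a=rgb("side")
u=proj("side",[.585,-.02,.12]).astype(int)
cv2.imwrite("pics/f1.png",cv2.resize(a[u[1]-70:u[1]+30,u[0]-60:u[0]+60],(720,600),interpolation=cv2.INTER_CUBIC))
E
```

```text
d cm [-0.24 -1.1   3.05] yaw -0.7898
[ 0.57889529 -0.02888856  0.23054091] [ 0.02771297 -0.38734314 -1.32119517] [-0.02603937  0.01510398 -0.01228951] [-0.65  0.56  0.91  1.97 -0.57  0.89 -0.23]
```

View pics/f1.png

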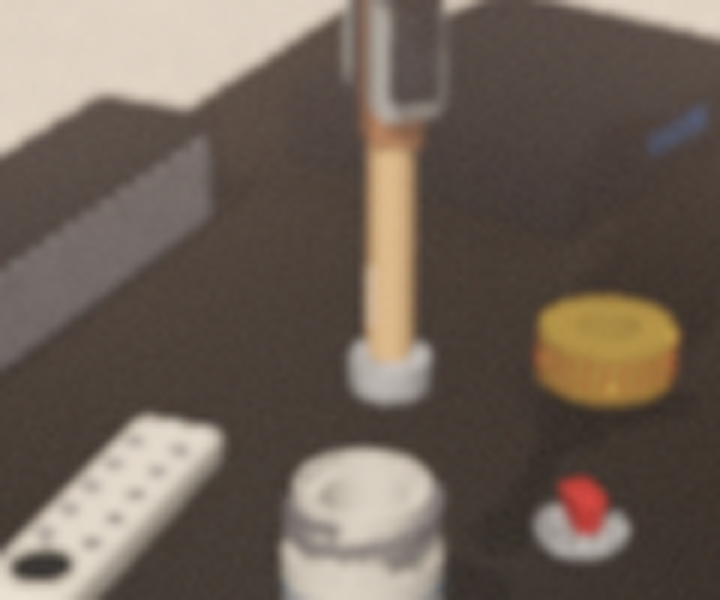

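Call:
{"api": "drive_tool", "payload": {
  "deltas": [
    {"offset":[-0.24,-1.1,0],"angular":[0,0,0],"claw":1},
    {"offset":[0,0,1.5],"angular":[0,0,0],"claw":1},
    {"offset":[0,0,1],"angular":[0,0,0],"claw":1},
    {"offset":[0,0,0],"angular":[0,0,0],"claw":1},
    {"offset":[0,0,0],"angular":[0,0,0],"claw":1},
    {"offset":[0,0,0],"angular":[0,0,0],"claw":1},
    {"offset":[0,0,0],"angular":[0,0,0],"claw":1}
  ]
}}

```text
t: 31.02
eef_pos: [0.5861, -0.0196, 0.2064]
tcp_rot: [[0.703, -0.711, 0.001], [-0.711, -0.703, -0.0], [0.001, -0.001, -1.0]]
wrist_force: [0.5, -0.5, -1.7]
finger_gap: 0.18
```

```bash
python3 - <<'E'
from h import *
go(.585,-.0195,.1878); s=state();print(s["eef_pos"],s["wrist_force"])
E
```

```text
d cm [-0.09  0.07  1.86] yaw -0.7906
[ 0.58607885 -0.01961141  0.20638034] [ 0.54169225 -0.49393477 -1.73864508]
```

Call:
{"api": "drive_tool", "payload": {
  "deltas": [
    {"offset":[-0.09,0.14,0.2],"angular":[0,0,0],"claw":1},
    {"offset":[0,0,0.5],"angular":[0,0,0],"claw":1},
    {"offset":[0,0,0.6],"angular":[0,0,0],"claw":1},
    {"offset":[0,0,0.6],"angular":[0,0,0],"claw":1},
    {"offset":[0,0,0.6],"angular":[0,0,0],"claw":1},
    {"offset":[0,0,0],"angular":[0,0,0],"claw":1},
    {"offset":[0,0,0],"angular":[0,0,0],"claw":1},
    {"offset":[0,0,0],"angular":[0,0,0],"claw":1}
  ]
}}

```text
t: 31.68
eef_pos: [0.5842, -0.0196, 0.1807]
tcp_rot: [[0.704, -0.71, -0.0], [-0.71, -0.704, -0.0], [0.0, 0.0, -1.0]]
wrist_force: [-0.0, 0.7, -0.8]
finger_gap: 0.185
```

Call:
{"api": "drive_tool", "payload": {
  "deltas": [
    {"offset":[0,0,0.5],"angular":[0,0,0],"claw":1},
    {"offset":[0,0,0.5],"angular":[0,0,0],"claw":1},
    {"offset":[0,0,0.5],"angular":[0,0,0],"claw":1},
    {"offset":[0,0,0.2],"angular":[0,0,0],"claw":1},
    {"offset":[0,0,0],"angular":[0,0,0],"claw":1},
    {"offset":[0,0,0],"angular":[0,0,0],"claw":1},
    {"offset":[0,0,0],"angular":[0,0,0],"claw":1}
  ]
}}

```text
t: 32.27
eef_pos: [0.5839, -0.0194, 0.1636]
tcp_rot: [[0.704, -0.71, -0.0], [-0.71, -0.704, -0.0], [-0.0, 0.0, -1.0]]
wrist_force: [-0.2, -0.7, -1.4]
finger_gap: 0.176
```

Call:
{"api": "drive_tool", "payload": {
  "deltas": [
    {"offset":[0,0,0.5],"angular":[0,0,0],"claw":1},
    {"offset":[0,0,0.4],"angular":[0,0,0],"claw":1},
    {"offset":[0,0,0],"angular":[0,0,0],"claw":1},
    {"offset":[0,0,0],"angular":[0,0,0],"claw":1}
  ]
}}

```text
t: 32.6
eef_pos: [0.584, -0.0194, 0.1544]
tcp_rot: [[0.704, -0.71, -0.0], [-0.71, -0.704, -0.0], [-0.0, 0.0, -1.0]]
wrist_force: [-0.5, 0.3, -0.8]
finger_gap: 0.179
```

Call:
{"api": "drive_tool", "payload": {
  "deltas": [
    {"offset":[0,0,0.4],"angular":[0,0,0],"claw":1},
    {"offset":[0,0,0],"angular":[0,0,0],"claw":1},
    {"offset":[0,0,0],"angular":[0,0,0],"claw":1},
    {"offset":[0,0,0],"angular":[0,0,0],"claw":1}
  ]
}}

```text
t: 32.93
eef_pos: [0.5841, -0.0194, 0.1505]
tcp_rot: [[0.704, -0.71, -0.0], [-0.71, -0.704, -0.0], [0.0, 0.0, -1.0]]
wrist_force: [-0.2, -0.3, -1.4]
finger_gap: 0.179
```

```bash
python3 - <<'E'
from h import *
s=state();print(s["eef_pos"],s["wrist_force"])
for n in("top","side"):
    a=cv2.imread(f"pics/{n}0.png");b=rgb(n)
    f=lambda i:cv2.GaussianBlur(i,(5,5),0).astype(int)
    d=np.abs(f(a)-f(b)).max(2)
    k,_,st,ce=cv2.connectedComponentsWithStats((d>14).astype(np.uint8))
    for i in range(1,k):
        if 8<st[i,4]: 
            x,y=ce[i].round().astype(int); print(n,(int(x),int(y)),st[i].tolist(),a[y,x],b[y,x])
E
```

```text
[ 0.58405371 -0.01935273  0.15045785] [-0.23995848 -0.25442097 -1.36945543]
top (172, 114) [166, 107, 14, 18, 127] [142 109  66] [115  90  58]
top (195, 126) [173, 107, 37, 35, 638] [148 113  72] [121  94  61]
top (232, 295) [0, 122, 463, 278, 40507] [34 38 43] [113 121  71]
top (491, 240) [371, 167, 189, 174, 8532] [53 59 70] [51 58 68]
top (7, 189) [0, 176, 16, 27, 327] [117 208 251] [139 231 254]
top (443, 191) [436, 185, 15, 14, 146] [46 52 57] [31 32 37]
top (229, 195) [220, 187, 20, 16, 216] [249 188 107] [44 51 65]
top (112, 264) [97, 244, 36, 47, 927] [114 192 239] [ 93 163 217]
top (452, 253) [425, 247, 65, 16, 554] [106 198 255] [50 57 66]
top (141, 276) [137, 267, 10, 16, 76] [ 65 111 153] [ 57  94 129]
top (507, 368) [491, 343, 33, 43, 528] [33 34 36] [37 45 53]
top (435, 372) [417, 360, 38, 31, 300] [41 42 52] [30 31 36]
top (390, 398) [380, 395, 20, 5, 60] [35 40 43] [54 60 68]
side (303, 50) [274, 0, 57, 109, 4704] [201 216 229] [115 122 112]
side (313, 116) [308, 105, 13, 23, 162] [71 78 90] [133 138 145]
side (418, 140) [391, 107, 63, 69, 1651] [199 213 223] [146 159
[... 1261 characters left out ...]
45, 302, 6, 6, 15] [30 34 38] [37 45 51]
side (389, 313) [383, 309, 12, 7, 38] [27 33 35] [36 44 50]
side (447, 314) [443, 309, 8, 9, 25] [28 33 35] [38 44 50]
side (384, 318) [382, 316, 6, 5, 18] [24 29 31] [35 43 49]
side (382, 325) [381, 324, 3, 4, 9] [30 33 37] [38 45 50]
side (386, 332) [383, 330, 7, 4, 18] [31 36 39] [37 43 50]
side (401, 375) [380, 339, 48, 61, 884] [24 26 32] [37 44 50]
side (409, 348) [407, 343, 6, 11, 41] [31 35 38] [33 41 47]
side (285, 362) [273, 348, 25, 30, 612] [149 107  71] [38 42 50]
side (379, 391) [377, 390, 4, 5, 14] [26 29 36] [36 43 49]
side (386, 396) [381, 393, 11, 7, 37] [26 30 36] [38 43 50]
side (414, 396) [411, 394, 6, 6, 19] [28 30 37] [34 39 48]
```

Call:
{"api": "drive_tool", "payload": {
  "deltas": [
    {"offset":[0,0,0.2],"angular":[0,0,0],"claw":1},
    {"offset":[0,0,0],"angular":[0,0,0],"claw":1},
    {"offset":[0,0,0],"angular":[0,0,0],"claw":1},
    {"offset":[0,0,0],"angular":[0,0,0],"claw":1}
  ]
}}

```text
t: 33.37
eef_pos: [0.5842, -0.0194, 0.1489]
tcp_rot: [[0.704, -0.71, 0.0], [-0.71, -0.704, 0.0], [0.0, -0.0, -1.0]]
wrist_force: [-0.2, 0.0, 1.2]
finger_gap: 0.176
```

```bash
python3 - <<'E'
from h import *
s=state();print(s["eef_pos"],s["wrist_force"])
E
```

```text
[ 0.58418722 -0.0194289   0.14887207] [-0.22939447  0.03220894  1.23150586]
```

Call:
{"api": "drive_tool", "payload": {
  "deltas": [
    {"offset":[0,0,0.3],"angular":[0,0,0],"claw":1},
    {"offset":[0,0,0.3],"angular":[0,0,0],"claw":1},
    {"offset":[0,0,0.3],"angular":[0,0,0],"claw":1},
    {"offset":[0,0,0.3],"angular":[0,0,0],"claw":1},
    {"offset":[0,0,0],"angular":[0,0,0],"claw":1},
    {"offset":[0,0,0],"angular":[0,0,0],"claw":1}
  ]
}}

```text
t: 33.87
eef_pos: [0.5864, -0.0203, 0.1431]
tcp_rot: [[0.703, -0.712, 0.004], [-0.712, -0.703, 0.006], [-0.001, -0.007, -1.0]]
wrist_force: [-8.6, 4.4, 44.8]
finger_gap: 0.174
```

Call:
{"api": "drive_tool", "payload": {
  "deltas": [
    {"offset":[0,0,-0.6],"angular":[0,0,0],"claw":1},
    {"offset":[0,0,0],"angular":[0,0,0],"claw":1},
    {"offset":[0,0,0],"angular":[0,0,0],"claw":1},
    {"offset":[0,0,0],"angular":[0,0,0],"claw":1}
  ]
}}

```text
t: 34.2
eef_pos: [0.5854, -0.0198, 0.1435]
tcp_rot: [[0.704, -0.71, 0.002], [-0.71, -0.704, -0.0], [0.002, -0.002, -1.0]]
wrist_force: [-0.6, 0.1, 9.8]
finger_gap: 0.185
```

```bash
python3 - <<'E'
from h import *
s=state();print(s["eef_pos"],s["wrist_force"],s["ft_torque"],s["tcp_rot"].round(4)[:,2])
E
```

```text
[ 0.58535341 -0.01976525  0.14351092] [-0.58200118  0.05182112  9.8211694 ] [ 0.13603051  0.31250302 -0.00903162] [ 2.4e-03 -2.0e-04 -1.0e+00]
```

Call:
{"api": "drive_tool", "payload": {
  "deltas": [
    {"offset":[0,0,-1],"angular":[0,0,0],"claw":1},
    {"offset":[0,0,-1.5],"angular":[0,0,0],"claw":1},
    {"offset":[0,0,-2],"angular":[0,0,0],"claw":1},
    {"offset":[0,0,-2],"angular":[0,0,0],"claw":1},
    {"offset":[0,0,-2],"angular":[0,0,0],"claw":1},
    {"offset":[0,0,0],"angular":[0,0,0],"claw":1},
    {"offset":[0,0,0],"angular":[0,0,0],"claw":1},
    {"offset":[0,0,0],"angular":[0,0,0],"claw":1}
  ]
}}

```text
t: 34.87
eef_pos: [0.5832, -0.0188, 0.2264]
tcp_rot: [[0.704, -0.71, -0.002], [-0.71, -0.704, 0.0], [-0.002, 0.002, -1.0]]
wrist_force: [-0.3, 0.4, -1.6]
finger_gap: 0.177
```

```bash
python3 - <<'E'
from h import *
s=state();p=s["eef_pos"];print(p,s["wrist_force"])
a=rgb("side"); q0=np.array([.57889529,-.02888856,.23054091])
f1=cv2.resize(cv2.imread("pics/f1.png"),(120,100),interpolation=cv2.INTER_AREA)
u=proj("side",[.585,-.02,.12]).astype(int)
cv2.imwrite("pics/f2.png",cv2.resize(a[u[1]-70:u[1]+30,u[0]-60:u[0]+60],(720,600),interpolation=cv2.INTER_CUBIC))
# foot template from f1
for nm,(x0,y0,x1,y1) in dict(foot=(56,54,74,69),junction=(57,17,74,29),pad=(58,8,77,21)).items():
    t=f1[y0:y1,x0:x1]; r=cv2.matchTemplate(a,t,cv2.TM_CCOEFF_NORMED); _,v,_,loc=cv2.minMaxLoc(r)
    x,y=loc; w=r[y-1:y+2,x]; sub=(w[0]-w[2])/(2*(w[0]-2*w[1]+w[2]))
    old=np.array([u[0]-60+x0,u[1]-70+y0]); exp=proj("side",p-[0,0,.0977+(0 if nm=='foot' else -.09)])-proj("side",q0-[0,0,.0977+(0 if nm=='foot' else -.09)])
    print(nm,round(v,2),"moved",[x-old[0],round(y+sub-old[1],2)],"expected rigid",exp.round(2))
print("px/mm z", (proj("side",[.585,-.02,.13])-proj("side",[.585,-.02,.12]))/10)
E
```

```text
[ 0.58317323 -0.01881047  0.22644419] [-0.26666384  0.35530357 -1.58250401]
foot 0.98 moved [np.int64(-4), np.float64(3.61)] expected rigid [-4.12  3.51]
junction 0.98 moved [np.int64(-4), np.float64(3.57)] expected rigid [-4.4   3.49]
pad 0.96 moved [np.int64(-4), np.float64(3.55)] expected rigid [-4.4   3.49]
px/mm z [ 0.00089686 -0.44347235]
```

Call:
{"api": "drive_tool", "payload": {
  "deltas": [
    {"offset":[0.12,0,1.5],"angular":[0,0,0],"claw":1},
    {"offset":[0,0,1.5],"angular":[0,0,0],"claw":1},
    {"offset":[0,0,1.5],"angular":[0,0,0],"claw":1},
    {"offset":[0,0,1.5],"angular":[0,0,0],"claw":1},
    {"offset":[0,0,1.2],"angular":[0,0,0],"claw":1},
    {"offset":[0,0,0.5],"angular":[0,0,0],"claw":1},
    {"offset":[0,0,0],"angular":[0,0,0],"claw":1},
    {"offset":[0,0,0],"angular":[0,0,0],"claw":1}
  ]
}}

```text
t: 35.58
eef_pos: [0.5849, -0.0205, 0.1505]
tcp_rot: [[0.704, -0.71, -0.001], [-0.71, -0.704, -0.0], [-0.0, 0.001, -1.0]]
wrist_force: [0.6, 0.5, -0.7]
finger_gap: 0.183
```

Call:
{"api": "drive_tool", "payload": {
  "deltas": [
    {"offset":[0,0,0.3],"angular":[0,0,0],"claw":1},
    {"offset":[0,0,0.3],"angular":[0,0,0],"claw":1},
    {"offset":[0,0,0],"angular":[0,0,0],"claw":1},
    {"offset":[0,0,0],"angular":[0,0,0],"claw":1},
    {"offset":[0,0,0],"angular":[0,0,0],"claw":1}
  ]
}}

```text
t: 36.0
eef_pos: [0.5852, -0.0202, 0.1451]
tcp_rot: [[0.704, -0.71, 0.001], [-0.71, -0.704, 0.0], [0.0, -0.0, -1.0]]
wrist_force: [1.2, -0.3, -0.8]
finger_gap: 0.179
```

Call:
{"api": "drive_tool", "payload": {
  "deltas": [
    {"offset":[0,0,0.3],"angular":[0,0,0],"claw":1},
    {"offset":[0,0,0.3],"angular":[0,0,0],"claw":1},
    {"offset":[0,0,0.3],"angular":[0,0,0],"claw":1},
    {"offset":[0,0,0],"angular":[0,0,0],"claw":1},
    {"offset":[0,0,0],"angular":[0,0,0],"claw":1},
    {"offset":[0,0,0],"angular":[0,0,0],"claw":1}
  ]
}}

```text
t: 36.5
eef_pos: [0.5872, -0.0215, 0.143]
tcp_rot: [[0.703, -0.711, 0.005], [-0.711, -0.703, 0.006], [-0.001, -0.007, -1.0]]
wrist_force: [-9.3, 3.2, 46.4]
finger_gap: 0.178
```

Call:
{"api": "drive_tool", "payload": {
  "deltas": [
    {"offset":[0,0,0.2],"angular":[0,0,0],"claw":1},
    {"offset":[0,0,0.2],"angular":[0,0,0],"claw":1},
    {"offset":[0,0,0],"angular":[0,0,0],"claw":1},
    {"offset":[0,0,0],"angular":[0,0,0],"claw":1},
    {"offset":[0,0,0],"angular":[0,0,0],"claw":1}
  ]
}}

```text
t: 36.92
eef_pos: [0.5892, -0.0215, 0.1426]
tcp_rot: [[0.703, -0.712, 0.008], [-0.712, -0.703, 0.009], [-0.001, -0.012, -1.0]]
wrist_force: [-12.8, 5.7, 67.0]
finger_gap: 0.178
```

Call:
{"api": "drive_tool", "payload": {
  "deltas": [
    {"offset":[0,0,0.2],"angular":[0,0,0],"claw":1},
    {"offset":[0,0,0.2],"angular":[0,0,0],"claw":1},
    {"offset":[0,0,0],"angular":[0,0,0],"claw":1},
    {"offset":[0,0,0],"angular":[0,0,0],"claw":1},
    {"offset":[0,0,0],"angular":[0,0,0],"claw":1}
  ]
}}

```text
t: 37.33
eef_pos: [0.5919, -0.0201, 0.1415]
tcp_rot: [[0.702, -0.712, 0.013], [-0.712, -0.702, 0.014], [-0.0, -0.019, -1.0]]
wrist_force: [-13.1, 8.2, 83.6]
finger_gap: 0.177
```

Call:
{"api": "drive_tool", "payload": {
  "deltas": [
    {"offset":[0,0,-0.6],"angular":[0,0,0],"claw":1},
    {"offset":[0,0,-0.8],"angular":[0,0,0],"claw":1},
    {"offset":[0,0,0],"angular":[0,0,0],"claw":1},
    {"offset":[0,0,0],"angular":[0,0,0],"claw":1},
    {"offset":[0,0,0],"angular":[0,0,0],"claw":1}
  ]
}}

```text
t: 37.75
eef_pos: [0.5865, -0.0203, 0.1428]
tcp_rot: [[0.704, -0.71, 0.003], [-0.71, -0.704, 0.001], [0.001, -0.002, -1.0]]
wrist_force: [0.2, 1.2, 14.4]
finger_gap: 0.179
```

Call:
{"api": "drive_tool", "payload": {
  "deltas": [
    {"offset":[0,0,-2],"angular":[0,0,0],"claw":1},
    {"offset":[0,0,-2.5],"angular":[0,0,0],"claw":1},
    {"offset":[0,0,-2.5],"angular":[0,0,0],"claw":1},
    {"offset":[0,0,-2],"angular":[0,0,0],"claw":1},
    {"offset":[0.8,2.4,0],"angular":[0,0,0],"claw":1},
    {"offset":[0.95,2.92,0],"angular":[0,0,0],"claw":1},
    {"offset":[0.95,2.92,0],"angular":[0,0,0],"claw":1},
    {"offset":[0.95,2.92,0],"angular":[0,0,0],"claw":1},
    {"offset":[0.95,2.92,0],"angular":[0,0,0],"claw":1},
    {"offset":[0.5,1.5,0],"angular":[0,0,0],"claw":1},
    {"offset":[0,0,0],"angular":[0,0,0],"claw":1},
    {"offset":[0,0,0],"angular":[0,0,0],"claw":1}
  ]
}}

```text
t: 38.75
eef_pos: [0.509, -0.1667, 0.2306]
tcp_rot: [[0.702, -0.712, -0.002], [-0.712, -0.702, 0.0], [-0.002, 0.002, -1.0]]
wrist_force: [-1.0, 0.2, -1.5]
finger_gap: 0.176
```

```bash
python3 - <<'E'
from h import *
go(.4451,-.2925,.13); s=state();print(s["eef_pos"],s["wrist_force"])
a=rgb("top");print(blobs(a,(100,100,50),(125,255,255),3)); print(a[184:200,326].tolist()); print(a[191,316:337].tolist())
cv2.imwrite("pics/g1.png",a)
E
```

```text
d cm [ 4.49 13.36 10.07] yaw -0.7925
[ 0.50899657 -0.16672785  0.23058626] [-0.9601789   0.23586542 -1.46285553]
[([179.8, 114.6], [150, 93, 54, 43, 1318]), ([536.5, 175.8], [524, 172, 26, 8, 92]), ([325.8, 191.4], [321, 187, 11, 10, 88])]
[[254, 255, 255], [198, 221, 235], [167, 127, 105], [163, 96, 47], [167, 100, 48], [170, 105, 51], [172, 104, 48], [172, 104, 49], [170, 102, 46], [171, 104, 50], [168, 102, 45], [169, 98, 43], [168, 100, 51], [230, 213, 196], [255, 255, 255], [255, 255, 255]]
[[239, 246, 250], [255, 255, 255], [251, 255, 255], [235, 242, 248], [211, 178, 148], [169, 104, 54], [164, 98, 45], [168, 101, 48], [169, 103, 52], [168, 101, 46], [172, 104, 49], [167, 99, 46], [170, 102, 46], [165, 99, 46], [168, 100, 47], [172, 122, 93], [231, 239, 244], [255, 255, 255], [255, 255, 255], [255, 255, 255], [249, 255, 255]]
```

Call:
{"api": "drive_tool", "payload": {
  "deltas": [
    {"offset":[0.8,2.4,0],"angular":[0,0,0],"claw":1},
    {"offset":[0.95,2.8,0],"angular":[0,0,0],"claw":1},
    {"offset":[0.95,2.8,0],"angular":[0,0,0],"claw":1},
    {"offset":[0.95,2.8,0],"angular":[0,0,0],"claw":1},
    {"offset":[0.8,2.3,0],"angular":[0,0,0],"claw":1},
    {"offset":[0,0,0],"angular":[0,0,0],"claw":1},
    {"offset":[0,0,0],"angular":[0,0,0],"claw":1},
    {"offset":[0,0,0],"angular":[0,0,0],"claw":1}
  ]
}}

```text
t: 39.47
eef_pos: [0.4497, -0.2883, 0.231]
tcp_rot: [[0.706, -0.708, -0.001], [-0.708, -0.706, 0.001], [-0.002, -0.0, -1.0]]
wrist_force: [0.1, -0.1, -1.7]
finger_gap: 0.179
```

```bash
python3 - <<'E'
from h import *
go(.4451,-.2925,.1017)
E
```

```text
d cm [-0.    0.63 12.93] yaw -0.7872
```

Call:
{"api": "drive_tool", "payload": {
  "deltas": [
    {"offset":[0,0.62,1.5],"angular":[0,0,0],"claw":1},
    {"offset":[0,0,2.5],"angular":[0,0,0],"claw":1},
    {"offset":[0,0,2.5],"angular":[0,0,0],"claw":1},
    {"offset":[0,0,2],"angular":[0,0,0],"claw":1},
    {"offset":[0,0,1.3],"angular":[0,0,0],"claw":1},
    {"offset":[0,0,0],"angular":[0,0,0],"claw":1},
    {"offset":[0,0,0],"angular":[0,0,0],"claw":1},
    {"offset":[0,0,0],"angular":[0,0,0],"claw":1}
  ]
}}

```text
t: 40.13
eef_pos: [0.4452, -0.2945, 0.1346]
tcp_rot: [[0.705, -0.709, 0.001], [-0.709, -0.705, -0.001], [0.002, -0.0, -1.0]]
wrist_force: [0.0, -0.1, -1.1]
finger_gap: 0.179
```

```bash
python3 - <<'E'
from h import *
go(.4451,-.2925,.1017); print(state()["wrist_force"])
E
```

```text
d cm [-0.15 -0.14  3.29] yaw -0.7887
[ 0.0133648  -0.07151899 -1.14755203]
```

Call:
{"api": "drive_tool", "payload": {
  "deltas": [
    {"offset":[-0.15,-0.14,0.6],"angular":[0,0,0],"claw":1},
    {"offset":[0,0,0.8],"angular":[0,0,0],"claw":1},
    {"offset":[0,0,0.9],"angular":[0,0,0],"claw":1},
    {"offset":[0,0,0.9],"angular":[0,0,0],"claw":1},
    {"offset":[0,0,0],"angular":[0,0,0],"claw":1},
    {"offset":[0,0,0],"angular":[0,0,0],"claw":1},
    {"offset":[0,0,0],"angular":[0,0,0],"claw":1}
  ]
}}

```text
t: 40.72
eef_pos: [0.4439, -0.2923, 0.1013]
tcp_rot: [[0.704, -0.71, -0.0], [-0.71, -0.704, 0.0], [-0.001, 0.0, -1.0]]
wrist_force: [0.3, -0.3, -1.6]
finger_gap: 0.178
```

```bash
python3 - <<'E'
from h import *
go(.4451,-.2925,.1017); print(state()["wrist_force"])
E
```

```text
d cm [ 0.1  -0.07 -0.04] yaw -0.79
[ 0.30480512 -0.26397042 -1.60059031]
```

Call:
{"api": "drive_tool", "payload": {
  "deltas": [
    {"offset":[0.05,0,0.1],"angular":[0,0,0],"claw":1},
    {"offset":[0,0,0.1],"angular":[0,0,0],"claw":1},
    {"offset":[0,0,0],"angular":[0,0,0],"claw":1},
    {"offset":[0,0,0],"angular":[0,0,0],"claw":1},
    {"offset":[0,0,0],"angular":[0,0,0],"claw":1}
  ]
}}

```text
t: 41.13
eef_pos: [0.4441, -0.2927, 0.1007]
tcp_rot: [[0.704, -0.71, 0.0], [-0.71, -0.704, 0.001], [-0.001, -0.001, -1.0]]
wrist_force: [-1.0, 1.7, 9.0]
finger_gap: 0.176
```

Call:
{"api": "drive_tool", "payload": {
  "deltas": [
    {"offset":[0,0,0],"angular":[0,0,0],"claw":3},
    {"offset":[0,0,0],"angular":[0,0,0],"claw":5},
    {"offset":[0,0,0],"angular":[0,0,0],"claw":5},
    {"offset":[0,0,0],"angular":[0,0,0],"claw":5},
    {"offset":[0,0,-2],"angular":[0,0,0],"claw":5},
    {"offset":[0,0,-2.5],"angular":[0,0,0],"claw":5},
    {"offset":[0,0,-2.5],"angular":[0,0,0],"claw":5},
    {"offset":[0,0,-2],"angular":[0,0,0],"claw":5},
    {"offset":[0,0,0],"angular":[0,0,0],"claw":5}
  ]
}}

```text
t: 41.88
eef_pos: [0.4462, -0.2946, 0.1931]
tcp_rot: [[0.704, -0.71, 0.006], [-0.71, -0.704, -0.004], [0.007, -0.001, -1.0]]
wrist_force: [0.4, -0.8, 0.6]
finger_gap: 0.582
```

```bash
cat > look.py <<'E'
from h import *
import sys
s=state();print(s["eef_pos"],s["joint_positions"].round(2),"yaw",np.arctan2(s["tcp_rot"][1,0],s["tcp_rot"][0,0]).round(3))
im=np.mean([rgb("top") for _ in range(2)],0).astype(np.uint8)
si=rgb("side")
for n,i in(("top",im),("side",si)):
  for k,lo,hi in(("yellow",(20,150,90),(33,255,255)),("red",(0,150,80),(8,255,255))):
    print(n,k,[(c,t) for c,t in blobs(i,lo,hi,20)])
r=blobs(im,(0,150,80),(8,255,255),15)
for c,t in r:
    x,y=int(c[0])-12,int(c[1])-12
    big=cv2.resize(im[y:y+24,x:x+24],None,fx=8,fy=8,interpolation=cv2.INTER_CUBIC).astype(int)
    m=((big[:,:,2]-big[:,:,1])>90).astype(np.uint8); pts=np.argwhere(m)[:,::-1].astype(np.float32)
    rc=cv2.minAreaRect(pts); M=cv2.moments(m,True); th=.5*np.arctan2(2*M['mu11'],M['mu20']-M['mu02'])
    u=np.array([M['m10'],M['m01']])/M['m00']/8+[x,y]-.44
    a=plane("top",u,.021);b=plane("top",u+[np.cos(th),np.sin(th)],.021)
    print("tab",u,rc[1],np.array(a).round(4),"yaw deg",np.degrees(np.arctan2(*(b-a)[::-1])).round(1))
E
python3 look.py
```

```text
[ 0.44620491 -0.29460768  0.1930582 ] [-0.09  0.53  0.83  2.1  -0.59  0.75  0.33] yaw -0.79
top yellow [([448.8, 202.5], [435, 190, 28, 26, 488])]
top red [([385.8, 206.6], [382, 204, 8, 6, 32]), ([3.3, 291.4], [0, 263, 10, 68, 337])]
side yellow [([355.1, 152.7], [350, 151, 11, 4, 35]), ([355.7, 156.9], [345, 153, 22, 7, 27])]
side red [([339.7, 181.9], [336, 178, 8, 9, 47])]
tab [385.88731273 206.45208964] (39.32734298706055, 70.06029510498047) [ 0.5571 -0.1711] yaw deg -53.1Traceback (most recent call last):
  File "look.py", line 12, in <module>
    big=cv2.resize(im[y:y+24,x:x+24],None,fx=8,fy=8,interpolation=cv2.INTER_CUBIC).astype(int)
        ~~~~~~~~~~^^^^^^^^^^^^^^^^^^^^^^^^^^^^^^^^^^^^^^^^^^^^^^^^^^^^^^^^^^^^^^^^
cv2.error: OpenCV(4.12.0) /io/opencv/modules/imgproc/src/resize.cpp:4208: error: (-215:Assertion failed) !ssize.empty() in function 'resize'
```

Call:
{"api": "drive_tool", "payload": {
  "deltas": [
    {"offset":[-0.1,-2,0],"angular":[0,0,0],"claw":5},
    {"offset":[-0.1,-2.9,0],"angular":[0,0,0],"claw":5},
    {"offset":[-0.1,-2.9,0],"angular":[0,0,0],"claw":5},
    {"offset":[-0.1,-2.9,0],"angular":[0,0,0],"claw":5},
    {"offset":[-0.1,-2.9,0],"angular":[0,0,0],"claw":5},
    {"offset":[-0.1,-2.9,0],"angular":[0,0,0],"claw":5},
    {"offset":[0,0,1],"angular":[0,0,-0.1165],"claw":4},
    {"offset":[0,0,1],"angular":[0,0,-0.1165],"claw":4},
    {"offset":[0,0,1],"angular":[0,0,-0.1165],"claw":4},
    {"offset":[0,0,1],"angular":[0,0,-0.1165],"claw":4},
    {"offset":[0,0,1],"angular":[0,0,-0.1165],"claw":4},
    {"offset":[0,0,1],"angular":[0,0,-0.1165],"claw":4}
  ]
}}

```text
t: 43.03
eef_pos: [0.5563, -0.1716, 0.1277]
tcp_rot: [[0.996, -0.085, -0.003], [-0.085, -0.996, 0.001], [-0.003, -0.001, -1.0]]
wrist_force: [0.0, 0.4, 0.1]
finger_gap: 0.469
```

Call:
{"api": "drive_tool", "payload": {
  "deltas": [
    {"offset":[0,0,1],"angular":[0,0,-0.1165],"claw":4},
    {"offset":[0,0,1],"angular":[0,0,-0.1165],"claw":4},
    {"offset":[0,0,1],"angular":[0,0,-0.1165],"claw":4},
    {"offset":[0,0,1],"angular":[0,0,-0.1165],"claw":4},
    {"offset":[0,0,1],"angular":[0,0,-0.1165],"claw":4},
    {"offset":[0,0,1],"angular":[0,0,-0.1165],"claw":4},
    {"offset":[0,0,0],"angular":[0,0,0],"claw":4},
    {"offset":[0,0,0],"angular":[0,0,0],"claw":4},
    {"offset":[0,0,0],"angular":[0,0,0],"claw":4}
  ]
}}

```text
t: 43.78
eef_pos: [0.557, -0.1723, 0.0694]
tcp_rot: [[0.822, 0.569, -0.001], [0.569, -0.822, 0.0], [-0.001, -0.001, -1.0]]
wrist_force: [0.1, 0.5, -0.8]
finger_gap: 0.469
```

```bash
python3 - <<'E'
from h import *
go(.5593,-.1733,.009); print(state()["joint_positions"].round(2))
E
```

```text
d cm [0.14 0.22 6.04] yaw 0.6054
[ 0.02  0.67  0.29  2.04 -0.39  0.49  1.21]
```

Call:
{"api": "drive_tool", "payload": {
  "deltas": [
    {"offset":[0.14,0.22,1.5],"angular":[0,0,0],"claw":4},
    {"offset":[0,0,1.5],"angular":[0,0,0],"claw":4},
    {"offset":[0,0,1.5],"angular":[0,0,0],"claw":4},
    {"offset":[0,0,1],"angular":[0,0,0],"claw":4},
    {"offset":[0,0,0],"angular":[0,0,0],"claw":4},
    {"offset":[0,0,0],"angular":[0,0,0],"claw":4},
    {"offset":[0,0,0],"angular":[0,0,0],"claw":4}
  ]
}}

```text
t: 44.37
eef_pos: [0.5602, -0.1735, 0.0151]
tcp_rot: [[0.821, 0.571, 0.001], [0.571, -0.821, -0.0], [0.0, 0.001, -1.0]]
wrist_force: [0.4, -0.6, -0.0]
finger_gap: 0.47
```

```bash
python3 - <<'E'
from h import *
go(.5593,-.1733,.010)
E
```

```text
d cm [-0.07 -0.07  0.51] yaw 0.6079
```

Call:
{"api": "drive_tool", "payload": {
  "deltas": [
    {"offset":[-0.06,-0.06,0.4],"angular":[0,0,0],"claw":3},
    {"offset":[0,0,0],"angular":[0,0,0],"claw":0.9},
    {"offset":[0,0,0],"angular":[0,0,0],"claw":0.9},
    {"offset":[0,0,0],"angular":[0,0,0],"claw":0.9},
    {"offset":[0,0,0],"angular":[0,0,0],"claw":0.9},
    {"offset":[0,0,0],"angular":[0,0,0],"claw":0.9},
    {"offset":[0,0,0],"angular":[0,0,0],"claw":0.9}
  ]
}}

```text
t: 44.95
eef_pos: [0.5591, -0.1732, 0.0113]
tcp_rot: [[0.821, 0.571, 0.0], [0.571, -0.821, 0.0], [0.0, 0.0, -1.0]]
wrist_force: [-1.0, 0.8, 5.7]
finger_gap: 0.12
```

Call:
{"api": "drive_tool", "payload": {
  "deltas": [
    {"offset":[0,0,0],"angular":[0,0,0],"claw":3.2},
    {"offset":[0,0,0],"angular":[0,0,0],"claw":3.2},
    {"offset":[0,0,0],"angular":[0,0,0],"claw":3.2},
    {"offset":[0,0,0],"angular":[0,0,0.12],"claw":3.2},
    {"offset":[0,0,0],"angular":[0,0,0.12],"claw":3.2},
    {"offset":[0,0,0],"angular":[0,0,0.12],"claw":3.2},
    {"offset":[0,0,0],"angular":[0,0,0.12],"claw":3.2},
    {"offset":[0,0,0],"angular":[0,0,0.12],"claw":3.2},
    {"offset":[0,0,0],"angular":[0,0,0.12],"claw":3.2},
    {"offset":[0,0,0],"angular":[0,0,0.12],"claw":3.2},
    {"offset":[0,0,0],"angular":[0,0,0.12],"claw":3.2},
    {"offset":[0,0,0],"angular":[0,0,0.12],"claw":3.2}
  ]
}}

```text
t: 45.95
eef_pos: [0.559, -0.1729, 0.0106]
tcp_rot: [[0.888, -0.459, -0.0], [-0.459, -0.888, 0.0], [-0.0, 0.0, -1.0]]
wrist_force: [-0.3, 0.7, 0.2]
finger_gap: 0.377
```

Call:
{"api": "drive_tool", "payload": {
  "deltas": [
    {"offset":[0,0,0],"angular":[0,0,0.12],"claw":3.2},
    {"offset":[0,0,0],"angular":[0,0,0.12],"claw":3.2},
    {"offset":[0,0,0],"angular":[0,0,0.12],"claw":3.2},
    {"offset":[0,0,0],"angular":[0,0,0.12],"claw":3.2},
    {"offset":[0,0,0],"angular":[0,0,0],"claw":3.2},
    {"offset":[0,0,0],"angular":[0,0,0],"claw":1.6},
    {"offset":[0,0,0],"angular":[0,0,0],"claw":1.6},
    {"offset":[0,0,0],"angular":[0,0,0],"claw":1.6},
    {"offset":[0,0,0],"angular":[0,0,0],"claw":1.6},
    {"offset":[0,0,0],"angular":[0,0,0],"claw":1.6}
  ]
}}

```text
t: 46.78
eef_pos: [0.5589, -0.1731, 0.0108]
tcp_rot: [[0.581, -0.814, 0.0], [-0.814, -0.581, 0.0], [-0.0, -0.0, -1.0]]
wrist_force: [0.0, -0.3, -0.4]
finger_gap: 0.206
```

```bash
python3 - <<'E'
from h import *
go(.585,-.0195,.14); s=state(); print(s["eef_pos"],s["wrist_force"],s["joint_positions"].round(2),s["finger_gap"]*85.4)
E
```

```text
d cm [-11.   -11.05 -12.91] yaw -0.9513
[ 0.55894314 -0.17313958  0.01082502] [ 0.02318099 -0.32502825 -0.39571251] [-0.18  0.85  0.6   2.06 -0.97  0.54  0.18] 17.62597611194085
```

Call:
{"api": "drive_tool", "payload": {
  "deltas": [
    {"offset":[0,0,-2],"angular":[0,0,0],"claw":1.6},
    {"offset":[0,0,-3],"angular":[0,0,0],"claw":1.6},
    {"offset":[0,0,-3],"angular":[0,0,0],"claw":1.6},
    {"offset":[0,0,-3],"angular":[0,0,0],"claw":1.6},
    {"offset":[0,0,-2],"angular":[0,0,0],"claw":1.6},
    {"offset":[-2.2,-2.2,0],"angular":[0,0,0],"claw":1.6},
    {"offset":[-2.2,-2.2,0],"angular":[0,0,0],"claw":1.6},
    {"offset":[-2.2,-2.2,0],"angular":[0,0,0],"claw":1.6},
    {"offset":[-2.2,-2.2,0],"angular":[0,0,0],"claw":1.6},
    {"offset":[-2.2,-2.2,0],"angular":[0,0,0],"claw":1.6},
    {"offset":[0,0,0],"angular":[0,0,0],"claw":1.6},
    {"offset":[0,0,0],"angular":[0,0,0],"claw":1.6}
  ]
}}

```text
t: 47.78
eef_pos: [0.5849, -0.0168, 0.1402]
tcp_rot: [[0.585, -0.811, -0.001], [-0.811, -0.585, 0.001], [-0.001, 0.0, -1.0]]
wrist_force: [-0.5, -0.8, 0.2]
finger_gap: 0.208
```

```bash
python3 - <<'E'
from h import *
go(.585,-.0195,.1145); s=state(); print(s["finger_gap"]*85.4,s["wrist_force"])
E
```

```text
d cm [0.22 0.15 2.57] yaw -0.9461
17.77643682983236 [-0.54511823 -0.80005678  0.15821741]
```

Call:
{"api": "drive_tool", "payload": {
  "deltas": [
    {"offset":[0.22,0.15,1],"angular":[0,0,0],"claw":1.6},
    {"offset":[0,0,1],"angular":[0,0,0],"claw":1.6},
    {"offset":[0,0,0.5],"angular":[0,0,0],"claw":1.6},
    {"offset":[0,0,0],"angular":[0,0,0],"claw":1.6},
    {"offset":[0,0,0],"angular":[0,0,0],"claw":1.6},
    {"offset":[0,0,0],"angular":[0,0,0],"claw":1.6},
    {"offset":[0,0,0],"angular":[0,0,0],"claw":1.6}
  ]
}}

```text
t: 48.37
eef_pos: [0.585, -0.0229, 0.116]
tcp_rot: [[0.58, -0.815, 0.001], [-0.815, -0.58, -0.0], [0.0, -0.0, -1.0]]
wrist_force: [-0.2, -0.4, -0.3]
finger_gap: 0.207
```

```bash
python3 - <<'E'
from h import *
go(.585,-.0195,.105); s=state(); print(s["eef_pos"],s["finger_gap"]*85.4,s["wrist_force"])
a=rgb("side"); print(blobs(a,(0,150,60),(8,255,255),8)[:4], proj("side",[.585,-.02,.12]))
E
```

```text
d cm [-0.28 -0.2   1.1 ] yaw -0.9526
[ 0.58499507 -0.02288013  0.11603879] 17.69540960089918 [-0.22465775 -0.43643907 -0.28607555]
[] [303.52853072 169.15036793]
```

Call:
{"api": "drive_tool", "payload": {
  "deltas": [
    {"offset":[-0.26,-0.19,0.3],"angular":[0,0,0],"claw":1.6},
    {"offset":[0,0,0],"angular":[0,0,0],"claw":1.6},
    {"offset":[0,0,0],"angular":[0,0,0],"claw":1.6},
    {"offset":[0,0,0],"angular":[0,0,0],"claw":1.6},
    {"offset":[0,0,0],"angular":[0,0,0],"claw":1.6}
  ]
}}

```text
t: 48.83
eef_pos: [0.5849, -0.0191, 0.1129]
tcp_rot: [[0.58, -0.814, 0.0], [-0.814, -0.58, -0.0], [0.0, -0.0, -1.0]]
wrist_force: [0.1, -0.5, -0.5]
finger_gap: 0.208
```

```bash
python3 - <<'E'
from h import *
go(.585,-.0195,.105); s=state(); print(s["eef_pos"],s["wrist_force"])
E
```

```text
d cm [0.04 0.01 0.79] yaw -0.9516
[ 0.58485137 -0.01907738  0.11288397] [ 0.06204807 -0.54661056 -0.48752043]
```

Call:
{"api": "drive_tool", "payload": {
  "deltas": [
    {"offset":[0.03,0,0.3],"angular":[0,0,0],"claw":1.6},
    {"offset":[0,0,0.3],"angular":[0,0,0],"claw":1.6},
    {"offset":[0,0,0.2],"angular":[0,0,0],"claw":1.6},
    {"offset":[0,0,0],"angular":[0,0,0],"claw":1.6},
    {"offset":[0,0,0],"angular":[0,0,0],"claw":1.6}
  ]
}}

```text
t: 49.25
eef_pos: [0.5849, -0.0194, 0.1048]
tcp_rot: [[0.58, -0.815, -0.0], [-0.815, -0.58, 0.0], [-0.0, -0.0, -1.0]]
wrist_force: [0.2, 0.5, 2.0]
finger_gap: 0.202
```

Call:
{"api": "drive_tool", "payload": {
  "deltas": [
    {"offset":[0,0,0.1],"angular":[0,0,0],"claw":1.6},
    {"offset":[0,0,0],"angular":[0,0,0],"claw":1.6},
    {"offset":[0,0,0],"angular":[0,0,0],"claw":1.6}
  ]
}}

```text
t: 49.5
eef_pos: [0.585, -0.0194, 0.1047]
tcp_rot: [[0.58, -0.815, 0.0], [-0.815, -0.58, 0.001], [-0.001, -0.001, -1.0]]
wrist_force: [-2.3, 1.3, 8.0]
finger_gap: 0.206
```

Call:
{"api": "drive_tool", "payload": {
  "deltas": [
    {"offset":[0,0,0],"angular":[0,0,0],"claw":3.2},
    {"offset":[0,0,0],"angular":[0,0,0],"claw":3.2},
    {"offset":[0,0,0],"angular":[0,0,0],"claw":3.2},
    {"offset":[0,0,-1],"angular":[0,0,0],"claw":3.2},
    {"offset":[0,0,-2],"angular":[0,0,0],"claw":4},
    {"offset":[0,0,-2.5],"angular":[0,0,0],"claw":6},
    {"offset":[0,0,-2],"angular":[0,0,0],"claw":8.5},
    {"offset":[1.5,2.5,0],"angular":[0,0,0],"claw":8.5},
    {"offset":[1.5,3,0],"angular":[0,0,0],"claw":8.5},
    {"offset":[0.5,3,0],"angular":[0,0,0],"claw":8.5},
    {"offset":[0.5,3,0],"angular":[0,0,0],"claw":8.5},
    {"offset":[0,0,0],"angular":[0,0,0],"claw":8.5}
  ]
}}

```text
t: 50.5
eef_pos: [0.5091, -0.124, 0.1799]
tcp_rot: [[0.572, -0.82, -0.002], [-0.82, -0.572, -0.002], [0.0, 0.003, -1.0]]
wrist_force: [-1.0, -0.5, 0.7]
finger_gap: 0.995
```

```bash
sed -i 's/^for c,t in r:/for c,t in [q for q in r if q[0][0]>100]:/; s/,\.021)/,.11)/g' look.py; python3 look.py; python3 - <<'E'
from h import *
a=rgb("top"); m=cv2.inRange(cv2.cvtColor(a,cv2.COLOR_BGR2HSV),np.array((18,130,90)),np.array((35,255,255)))
m[:,:380]=0; m[:150]=0; m[240:]=0
y,x=np.nonzero(m); print("bbox",x.min(),x.max(),y.min(),y.max())
c=((x.min()+x.max())/2,(y.min()+y.max())/2); print(c,plane("top",c,.022), "init equiv (442.2,191.5)->",plane("top",(442,191.5),.022), cv2.minEnclosingCircle(np.c_[x,y].astype(np.float32)))
print(proj("top",[.5837,-.0175,.115]))
z=cv2.resize(a[176:206,305:345],(400,300),interpolation=cv2.INTER_CUBIC)
w=cv2.resize(a[185:225,425:478],(400,300),interpolation=cv2.INTER_CUBIC)
s=rgb("side");v=cv2.resize(s[155:215,265:345],(400,300),interpolation=cv2.INTER_CUBIC)
r=cv2.resize(a[230:275,410:470],(400,300),interpolation=cv2.INTER_CUBIC)
cv2.imwrite("pics/k.png",np.vstack([np.hstack([z,w]),np.hstack([v,r])]))
E
```

```text
[ 0.50907887 -0.12401361  0.17992635] [-0.49  0.58  0.92  2.13 -0.69  0.76 -0.09] yaw -0.962
top yellow [([452.3, 200.0], [438, 190, 25, 25, 312])]
top red [([326.6, 190.2], [323, 187, 8, 7, 37]), ([3.2, 292.2], [0, 263, 9, 68, 351])]
side yellow [([356.3, 153.5], [344, 148, 23, 12, 138])]
side red [([303.2, 174.2], [300, 170, 7, 10, 54])]
tab [326.70740064 190.14445706] (42.11570739746094, 73.72105407714844) [ 0.5835 -0.0186] yaw deg -54.9
bbox 438 639 150 239
(np.float64(538.5), np.float64(194.5)) [ 0.59958801 -0.55836267] init equiv (442.2,191.5)-> [ 0.59910488 -0.31178108] ((543.1766357421875, 193.5), 105.23491668701172)
[326.3157228  189.82617182]
```

View pics/k.png

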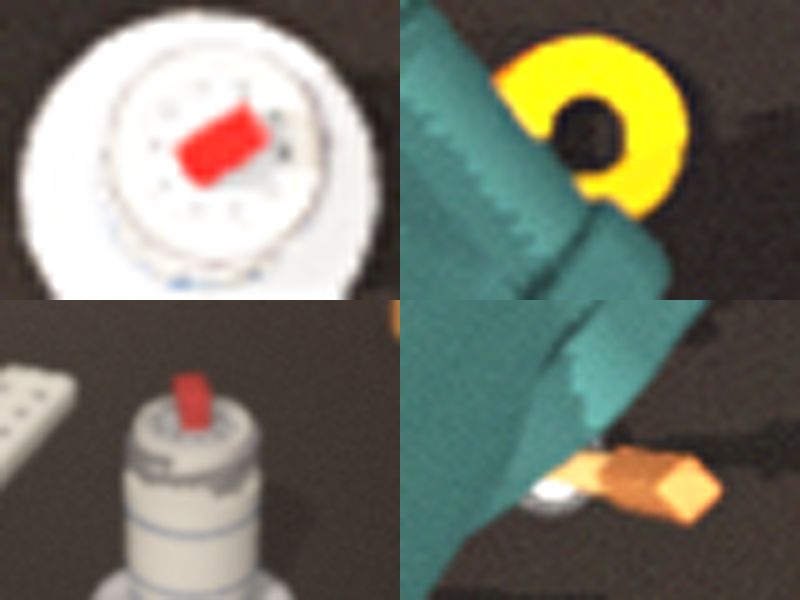

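Call:
{"api": "drive_tool", "payload": {
  "deltas": [
    {"offset":[0,0,0],"angular":[0,0,-0.12],"claw":8.5},
    {"offset":[0,0,0],"angular":[0,0,-0.12],"claw":8.5},
    {"offset":[0,0,0],"angular":[0,0,-0.12],"claw":8.5},
    {"offset":[0,0,0],"angular":[0,0,-0.12],"claw":8.5},
    {"offset":[0,0,0],"angular":[0,0,-0.12],"claw":8.5},
    {"offset":[0,0,0],"angular":[0,0,-0.12],"claw":8.5},
    {"offset":[0,0,0],"angular":[0,0,-0.12],"claw":8.5},
    {"offset":[0,0,0],"angular":[0,0,-0.12],"claw":8.5},
    {"offset":[0,0,0],"angular":[0,0,-0.12],"claw":8.5},
    {"offset":[0,0,0],"angular":[0,0,-0.12],"claw":8.5},
    {"offset":[0,0,0],"angular":[0,0,-0.12],"claw":8.5},
    {"offset":[0,0,0],"angular":[0,0,-0.12],"claw":8.5}
  ]
}}

```text
t: 51.75
eef_pos: [0.5157, -0.1176, 0.1788]
tcp_rot: [[0.879, 0.476, 0.0], [0.476, -0.879, -0.0], [0.0, 0.0, -1.0]]
wrist_force: [-0.2, -0.5, -0.2]
finger_gap: 0.992
```

Call:
{"api": "drive_tool", "payload": {
  "deltas": [
    {"offset":[0,0,0],"angular":[0,0,-0.12],"claw":8.5},
    {"offset":[0,0,0],"angular":[0,0,-0.12],"claw":8.5},
    {"offset":[0,0,0],"angular":[0,0,-0.12],"claw":8.5},
    {"offset":[0,0,0],"angular":[0,0,-0.12],"claw":8.5},
    {"offset":[0,0,0],"angular":[0,0,-0.12],"claw":8.5},
    {"offset":[0,0,0],"angular":[0,0,-0.12],"claw":8.5},
    {"offset":[0,0,0],"angular":[0,0,-0.12],"claw":8.5},
    {"offset":[0,0,0],"angular":[0,0,-0.12],"claw":8.5},
    {"offset":[0,0,0],"angular":[0,0,-0.12],"claw":8.5},
    {"offset":[0,0,0],"angular":[0,0,0],"claw":8.5},
    {"offset":[0,0,0],"angular":[0,0,0],"claw":8.5}
  ]
}}

```text
t: 52.67
eef_pos: [0.5153, -0.1181, 0.1788]
tcp_rot: [[0.004, 1.0, 0.0], [1.0, -0.004, 0.0], [0.0, 0.0, -1.0]]
wrist_force: [-0.2, -0.3, 0.1]
finger_gap: 0.995
```

```bash
python3 - <<'E'
from h import *
p=plane("top",(448.7,202.6),.022)+[.0013,-.002]; print("ring",p)
go(*p,.06); print(state()["joint_positions"].round(2),state()["eef_pos"])
E
```

```text
ring [ 0.57300579 -0.33100354]
d cm [-21.27   5.86  11.87] yaw 1.5664
[-0.    0.43  0.19  2.1  -0.13  0.62  1.84] [ 0.51527034 -0.11806249  0.17876344]
```

Call:
{"api": "drive_tool", "payload": {
  "deltas": [
    {"offset":[-2.5,0.8,0],"angular":[0,0,0],"claw":8.5},
    {"offset":[-3.1,0.85,0],"angular":[0,0,0],"claw":8.5},
    {"offset":[-3.1,0.85,0],"angular":[0,0,0],"claw":8.5},
    {"offset":[-3.1,0.85,0],"angular":[0,0,0],"claw":8.5},
    {"offset":[-3.1,0.85,0],"angular":[0,0,0],"claw":8.5},
    {"offset":[-3.1,0.85,0],"angular":[0,0,0],"claw":8.5},
    {"offset":[-3.1,0.8,0],"angular":[0,0,0],"claw":8.5},
    {"offset":[0,0,2.5],"angular":[0,0,0],"claw":8.5},
    {"offset":[0,0,2.5],"angular":[0,0,0],"claw":8.5},
    {"offset":[0,0,2.5],"angular":[0,0,0],"claw":8.5},
    {"offset":[0,0,2.5],"angular":[0,0,0],"claw":8.5},
    {"offset":[0,0,0],"angular":[0,0,0],"claw":8.5}
  ]
}}

```text
t: 53.67
eef_pos: [0.5697, -0.3273, 0.0737]
tcp_rot: [[0.004, 1.0, -0.009], [1.0, -0.004, 0.004], [0.004, -0.009, -1.0]]
wrist_force: [-0.5, 1.2, -0.5]
finger_gap: 0.996
```

Call:
{"api": "drive_tool", "payload": {
  "deltas": [
    {"offset":[0,0,0],"angular":[0,0,0],"claw":8.5},
    {"offset":[0,0,0],"angular":[0,0,0],"claw":8.5}
  ]
}}

```text
t: 53.83
eef_pos: [0.5735, -0.3301, 0.0798]
tcp_rot: [[0.003, 1.0, 0.001], [1.0, -0.003, -0.001], [-0.001, 0.001, -1.0]]
wrist_force: [1.1, 0.5, -0.2]
finger_gap: 0.998
```

```bash
python3 - <<'E'
from h import *
go(.573,-.331,.004); print(state()["joint_positions"].round(2),state()["eef_pos"])
a=rgb("top");print(blobs(a,(20,150,90),(33,255,255),20))
E
```

```text
d cm [-0.09 -0.06  7.58] yaw 1.5677
[ 0.35  0.7   0.15  1.86 -0.17  0.59  2.18] [ 0.57354375 -0.33007115  0.07976676]
[([448.3, 209.2], [435, 203, 28, 13, 219])]
```

Call:
{"api": "drive_tool", "payload": {
  "deltas": [
    {"offset":[-0.09,-0.06,2],"angular":[0,0,0],"claw":8.5},
    {"offset":[0,0,2],"angular":[0,0,0],"claw":8.5},
    {"offset":[0,0,1.5],"angular":[0,0,0],"claw":8.5},
    {"offset":[0,0,1],"angular":[0,0,0],"claw":8.5},
    {"offset":[0,0,0.5],"angular":[0,0,0],"claw":8.5},
    {"offset":[0,0,0],"angular":[0,0,0],"claw":8.5},
    {"offset":[0,0,0],"angular":[0,0,0],"claw":8.5},
    {"offset":[0,0,0],"angular":[0,0,0],"claw":5.8},
    {"offset":[0,0,0],"angular":[0,0,0],"claw":5.8},
    {"offset":[0,0,0],"angular":[0,0,0],"claw":5.8},
    {"offset":[0,0,0],"angular":[0,0,0],"claw":5.8},
    {"offset":[0,0,0],"angular":[0,0,0],"claw":5.8}
  ]
}}

```text
t: 54.88
eef_pos: [0.5726, -0.3312, 0.0107]
tcp_rot: [[0.003, 1.0, 0.002], [1.0, -0.003, -0.001], [-0.001, 0.002, -1.0]]
wrist_force: [-1.1, 1.0, 5.3]
finger_gap: 0.701
```

```bash
python3 - <<'E'
from h import *
go(.573,-.331,.004); s=state();print(s["eef_pos"],s["wrist_force"],s["finger_gap"]*85.4)
E
```

```text
d cm [0.02 0.03 0.67] yaw 1.5682
[ 0.57263911 -0.33123934  0.01072372] [-1.10418208  1.0015673   5.2960511 ] 59.89679897286329
```

Call:
{"api": "drive_tool", "payload": {
  "deltas": [
    {"offset":[0,0,0],"angular":[0,0,0],"claw":7.5},
    {"offset":[0,0,0],"angular":[0,0,0],"claw":7.5},
    {"offset":[0,0,0.5],"angular":[0,0,0],"claw":7.5},
    {"offset":[0,0,0],"angular":[0,0,0.12],"claw":7.5},
    {"offset":[0,0,0],"angular":[0,0,0.12],"claw":7.5},
    {"offset":[0,0,0],"angular":[0,0,0.12],"claw":7.5},
    {"offset":[0,0,0],"angular":[0,0,0.12],"claw":7.5},
    {"offset":[0,0,0],"angular":[0,0,0.12],"claw":7.5},
    {"offset":[0,0,0],"angular":[0,0,0.12],"claw":7.5},
    {"offset":[0,0,0],"angular":[0,0,0.12],"claw":7.5},
    {"offset":[0,0,0],"angular":[0,0,0.12],"claw":7.5},
    {"offset":[0,0,0],"angular":[0,0,0.12],"claw":7.5}
  ]
}}

```text
t: 55.88
eef_pos: [0.5718, -0.3305, 0.0032]
tcp_rot: [[0.886, 0.464, -0.0], [0.464, -0.886, 0.0], [-0.0, -0.0, -1.0]]
wrist_force: [0.9, 0.2, -0.2]
finger_gap: 0.88
```

Call:
{"api": "drive_tool", "payload": {
  "deltas": [
    {"offset":[0,0,0],"angular":[0,0,0.12],"claw":7.5},
    {"offset":[0,0,0],"angular":[0,0,0.12],"claw":7.5},
    {"offset":[0,0,0],"angular":[0,0,0.12],"claw":7.5},
    {"offset":[0,0,0],"angular":[0,0,0.12],"claw":7.5},
    {"offset":[0,0,0],"angular":[0,0,0],"claw":7.5},
    {"offset":[0,0,0],"angular":[0,0,0],"claw":5.8},
    {"offset":[0,0,0],"angular":[0,0,0],"claw":5.8},
    {"offset":[0,0,0],"angular":[0,0,0],"claw":5.8},
    {"offset":[0,0,0],"angular":[0,0,0],"claw":5.8},
    {"offset":[0,0,0],"angular":[0,0,0],"claw":7.5},
    {"offset":[0,0,0],"angular":[0,0,0],"claw":7.5},
    {"offset":[0,0,0],"angular":[0,0,0],"claw":7.5}
  ]
}}

```text
t: 56.88
eef_pos: [0.5717, -0.3306, 0.0036]
tcp_rot: [[1.0, 0.008, -0.0], [0.008, -1.0, 0.0], [-0.0, -0.0, -1.0]]
wrist_force: [-0.2, -0.9, -0.5]
finger_gap: 0.877
```

Call:
{"api": "drive_tool", "payload": {
  "deltas": [
    {"offset":[0,0,0],"angular":[0,0,-0.12],"claw":7.5},
    {"offset":[0,0,0],"angular":[0,0,-0.12],"claw":7.5},
    {"offset":[0,0,0],"angular":[0,0,-0.12],"claw":7.5},
    {"offset":[0,0,0],"angular":[0,0,-0.12],"claw":7.5},
    {"offset":[0,0,0],"angular":[0,0,-0.12],"claw":7.5},
    {"offset":[0,0,0],"angular":[0,0,-0.12],"claw":7.5},
    {"offset":[0,0,0],"angular":[0,0,-0.12],"claw":7.5},
    {"offset":[0,0,0],"angular":[0,0,-0.12],"claw":7.5},
    {"offset":[0,0,0],"angular":[0,0,-0.12],"claw":7.5},
    {"offset":[0,0,0],"angular":[0,0,-0.12],"claw":7.5},
    {"offset":[0,0,0],"angular":[0,0,-0.12],"claw":7.5},
    {"offset":[0,0,0],"angular":[0,0,-0.12],"claw":7.5}
  ]
}}

```text
t: 57.88
eef_pos: [0.5717, -0.3308, 0.0037]
tcp_rot: [[0.116, 0.993, -0.0], [0.993, -0.116, -0.0], [-0.0, -0.0, -1.0]]
wrist_force: [-0.7, -0.8, 0.1]
finger_gap: 0.883
```

Call:
{"api": "drive_tool", "payload": {
  "deltas": [
    {"offset":[0,0,0],"angular":[0,0,-0.12],"claw":7.5},
    {"offset":[0,0,0],"angular":[0,0,0],"claw":7.5},
    {"offset":[0,0,0],"angular":[0,0,0],"claw":5.8},
    {"offset":[0,0,0],"angular":[0,0,0],"claw":5.8},
    {"offset":[0,0,0],"angular":[0,0,0],"claw":5.8},
    {"offset":[0,0,0],"angular":[0,0,0],"claw":5.8}
  ]
}}

```text
t: 58.38
eef_pos: [0.5718, -0.331, 0.0045]
tcp_rot: [[0.005, 1.0, -0.0], [1.0, -0.005, -0.0], [-0.0, -0.0, -1.0]]
wrist_force: [-1.5, -0.1, 5.1]
finger_gap: 0.709
```

```bash
python3 - <<'E'
from h import *
go(.585,-.0195,.14); s=state();print(s["eef_pos"],s["wrist_force"],s["finger_gap"]*85.4)
E
```

```text
d cm [ 31.15   1.15 -13.56] yaw 1.5653
[ 0.57177049 -0.33098749  0.00452908] [-1.4844885  -0.13879125  5.13283309] 60.59042346770794
```

Call:
{"api": "drive_tool", "payload": {
  "deltas": [
    {"offset":[0,0,-2],"angular":[0,0,0],"claw":5.8},
    {"offset":[0,0,-3],"angular":[0,0,0],"claw":5.8},
    {"offset":[0,0,-3],"angular":[0,0,0],"claw":5.8},
    {"offset":[0,0,-3],"angular":[0,0,0],"claw":5.8},
    {"offset":[0,0,-3],"angular":[0,0,0],"claw":5.8},
    {"offset":[2.5,0.1,0],"angular":[0,0,0],"claw":5.8},
    {"offset":[3.2,0.1,0],"angular":[0,0,0],"claw":5.8},
    {"offset":[3.2,0.1,0],"angular":[0,0,0],"claw":5.8},
    {"offset":[3.2,0.1,0],"angular":[0,0,0],"claw":5.8},
    {"offset":[3.2,0.1,0],"angular":[0,0,0],"claw":5.8},
    {"offset":[3.2,0.1,0],"angular":[0,0,0],"claw":5.8},
    {"offset":[3.2,0.1,0],"angular":[0,0,0],"claw":5.8}
  ]
}}

```text
t: 59.38
eef_pos: [0.579, -0.112, 0.1437]
tcp_rot: [[0.005, 1.0, -0.0], [1.0, -0.005, 0.0], [0.0, -0.0, -1.0]]
wrist_force: [0.4, 0.5, -1.6]
finger_gap: 0.709
```

Call:
{"api": "drive_tool", "payload": {
  "deltas": [
    {"offset":[3.2,0.1,0],"angular":[0,0,0],"claw":5.8},
    {"offset":[3.2,0.1,0],"angular":[0,0,0],"claw":5.8},
    {"offset":[2.5,0.1,0],"angular":[0,0,0],"claw":5.8},
    {"offset":[0,0,0],"angular":[0,0,-0.12],"claw":5.8},
    {"offset":[0,0,0],"angular":[0,0,-0.12],"claw":5.8},
    {"offset":[0,0,0],"angular":[0,0,-0.12],"claw":5.8},
    {"offset":[0,0,0],"angular":[0,0,-0.12],"claw":5.8},
    {"offset":[0,0,0],"angular":[0,0,-0.12],"claw":5.8},
    {"offset":[0,0,0],"angular":[0,0,-0.12],"claw":5.8},
    {"offset":[0,0,0],"angular":[0,0,-0.12],"claw":5.8},
    {"offset":[0,0,0],"angular":[0,0,-0.12],"claw":5.8},
    {"offset":[0,0,0],"angular":[0,0,0],"claw":5.8}
  ]
}}

```text
t: 60.38
eef_pos: [0.5823, -0.0249, 0.1436]
tcp_rot: [[-0.817, 0.576, -0.001], [0.576, 0.817, 0.0], [0.001, -0.0, -1.0]]
wrist_force: [-0.8, -0.2, -1.5]
finger_gap: 0.708
```

```bash
python3 - <<'E'
from h import *
go(.585,-.0195,.12); s=state();print(s["eef_pos"],s["joint_positions"].round(2),s["wrist_force"],s["finger_gap"]*85.4)
E
```

```text
d cm [0.09 0.6  2.36] yaw 2.5278
[ 0.58230196 -0.02489636  0.14356586] [ 0.02  0.53 -0.07  2.    0.06  0.62  2.43] [-0.78033733 -0.16314611 -1.46116766] 60.4649628246733
```

Call:
{"api": "drive_tool", "payload": {
  "deltas": [
    {"offset":[0.09,0.6,0.8],"angular":[0,0,0],"claw":5.8},
    {"offset":[0,0,0.8],"angular":[0,0,0],"claw":5.8},
    {"offset":[0,0,0.6],"angular":[0,0,0],"claw":5.8},
    {"offset":[0,0,0],"angular":[0,0,0],"claw":5.8},
    {"offset":[0,0,0],"angular":[0,0,0],"claw":5.8},
    {"offset":[0,0,0],"angular":[0,0,0],"claw":5.8},
    {"offset":[0,0,0],"angular":[0,0,0],"claw":5.8}
  ]
}}

```text
t: 60.97
eef_pos: [0.5856, -0.0194, 0.122]
tcp_rot: [[-0.817, 0.576, 0.0], [0.576, 0.817, -0.0], [-0.0, 0.0, -1.0]]
wrist_force: [0.6, -0.6, -0.7]
finger_gap: 0.707
```

```bash
python3 - <<'E'
from h import *
go(.585,-.0195,.1); s=state();print(s["eef_pos"],s["wrist_force"])
E
```

```text
d cm [ 0.04 -0.04  2.2 ] yaw 2.5277
[ 0.5855756  -0.01937479  0.1219642 ] [ 0.56059283 -0.59441128 -0.73643754]
```

Call:
{"api": "drive_tool", "payload": {
  "deltas": [
    {"offset":[0.04,-0.04,0.6],"angular":[0,0,0],"claw":5.8},
    {"offset":[0,0,0.6],"angular":[0,0,0],"claw":5.8},
    {"offset":[0,0,0.6],"angular":[0,0,0],"claw":5.8},
    {"offset":[0,0,0.4],"angular":[0,0,0],"claw":5.8},
    {"offset":[0,0,0],"angular":[0,0,0],"claw":5.8},
    {"offset":[0,0,0],"angular":[0,0,0],"claw":5.8},
    {"offset":[0,0,0],"angular":[0,0,0],"claw":5.8}
  ]
}}

```text
t: 61.55
eef_pos: [0.5849, -0.0194, 0.0998]
tcp_rot: [[-0.818, 0.576, 0.0], [0.576, 0.818, 0.0], [-0.0, 0.0, -1.0]]
wrist_force: [-0.1, 0.1, 0.2]
finger_gap: 0.705
```

Call:
{"api": "drive_tool", "payload": {
  "deltas": [
    {"offset":[0,0,0.3],"angular":[0,0,0],"claw":5.8},
    {"offset":[0,0,0],"angular":[0,0,0],"claw":5.8},
    {"offset":[0,0,0],"angular":[0,0,0],"claw":5.8}
  ]
}}

```text
t: 61.8
eef_pos: [0.5848, -0.0194, 0.0968]
tcp_rot: [[-0.818, 0.576, -0.0], [0.576, 0.818, 0.0], [0.0, 0.0, -1.0]]
wrist_force: [-0.4, 0.1, -1.5]
finger_gap: 0.705
```

Call:
{"api": "drive_tool", "payload": {
  "deltas": [
    {"offset":[0,0,0.2],"angular":[0,0,0],"claw":5.8},
    {"offset":[0,0,0.2],"angular":[0,0,0],"claw":5.8},
    {"offset":[0,0,0],"angular":[0,0,0],"claw":5.8},
    {"offset":[0,0,0],"angular":[0,0,0],"claw":5.8}
  ]
}}

```text
t: 62.13
eef_pos: [0.5852, -0.0194, 0.0955]
tcp_rot: [[-0.818, 0.576, 0.001], [0.576, 0.818, -0.0], [-0.001, 0.0, -1.0]]
wrist_force: [-4.9, 0.3, 18.4]
finger_gap: 0.708
```

Call:
{"api": "drive_tool", "payload": {
  "deltas": [
    {"offset":[0,0,0.2],"angular":[0,0,0],"claw":5.8},
    {"offset":[0,0,0.1],"angular":[0,0,0],"claw":5.8},
    {"offset":[0,0,0],"angular":[0,0,0],"claw":5.8},
    {"offset":[0,0,0],"angular":[0,0,0],"claw":5.8}
  ]
}}

```text
t: 62.47
eef_pos: [0.5853, -0.0194, 0.095]
tcp_rot: [[-0.818, 0.576, 0.001], [0.576, 0.818, -0.0], [-0.001, 0.0, -1.0]]
wrist_force: [-10.1, 0.6, 35.8]
finger_gap: 0.706
```

Call:
{"api": "drive_tool", "payload": {
  "deltas": [
    {"offset":[0,0,-0.3],"angular":[0,0,0],"claw":5.8},
    {"offset":[0,0,0.05],"angular":[0,0,0.12],"claw":5.8},
    {"offset":[0,0,0.05],"angular":[0,0,0.12],"claw":5.8},
    {"offset":[0,0,0.05],"angular":[0,0,0.12],"claw":5.8},
    {"offset":[0,0,0.05],"angular":[0,0,0.12],"claw":5.8},
    {"offset":[0,0,0.05],"angular":[0,0,0.12],"claw":5.8},
    {"offset":[0,0,0.05],"angular":[0,0,0.12],"claw":5.8},
    {"offset":[0,0,0.05],"angular":[0,0,0.12],"claw":5.8},
    {"offset":[0,0,0.05],"angular":[0,0,0.12],"claw":5.8}
  ]
}}

```text
t: 63.22
eef_pos: [0.5856, -0.0205, 0.0911]
tcp_rot: [[0.006, 1.0, 0.002], [1.0, -0.006, -0.001], [-0.001, 0.002, -1.0]]
wrist_force: [-4.6, -2.3, 16.2]
finger_gap: 0.708
```

Call:
{"api": "drive_tool", "payload": {
  "deltas": [
    {"offset":[0,0,0.05],"angular":[0,0,0.12],"claw":5.8},
    {"offset":[0,0,0.05],"angular":[0,0,0.12],"claw":5.8},
    {"offset":[0,0,0.05],"angular":[0,0,0.12],"claw":5.8},
    {"offset":[0,0,0.05],"angular":[0,0,0.12],"claw":5.8},
    {"offset":[0,0,0.05],"angular":[0,0,0.12],"claw":5.8},
    {"offset":[0,0,0.05],"angular":[0,0,0.12],"claw":5.8},
    {"offset":[0,0,0.05],"angular":[0,0,0.12],"claw":5.8},
    {"offset":[0,0,0.05],"angular":[0,0,0.12],"claw":5.8},
    {"offset":[0,0,0.05],"angular":[0,0,0.12],"claw":5.8},
    {"offset":[0,0,0.05],"angular":[0,0,0.12],"claw":5.8}
  ]
}}

```text
t: 64.05
eef_pos: [0.5854, -0.0206, 0.0864]
tcp_rot: [[0.934, 0.356, 0.002], [0.356, -0.934, 0.0], [0.002, 0.0, -1.0]]
wrist_force: [-2.9, -1.0, 13.9]
finger_gap: 0.704
```

Call:
{"api": "drive_tool", "payload": {
  "deltas": [
    {"offset":[0,0,0.05],"angular":[0,0,0.12],"claw":5.8},
    {"offset":[0,0,0.05],"angular":[0,0,0.12],"claw":5.8},
    {"offset":[0,0,0.05],"angular":[0,0,0.12],"claw":5.8},
    {"offset":[0,0,0.05],"angular":[0,0,0.12],"claw":5.8},
    {"offset":[0,0,0],"angular":[0,0,0],"claw":5.8},
    {"offset":[0,0,0],"angular":[0,0,0],"claw":5.8}
  ]
}}

```text
t: 64.55
eef_pos: [0.5863, -0.0197, 0.0844]
tcp_rot: [[0.994, -0.113, 0.003], [-0.113, -0.994, 0.001], [0.003, -0.002, -1.0]]
wrist_force: [-2.4, 0.9, 18.5]
finger_gap: 0.711
```

```bash
python3 - <<'E'
from h import *
go(.585,-.0195,.0835); s=state();print(s["eef_pos"],s["wrist_force"],s["ft_torque"],s["joint_positions"].round(2))
E
```

```text
d cm [-0.13 -0.    0.09] yaw -0.1134
[ 0.58633137 -0.01966882  0.08443019] [-2.44979561  0.87066061 18.52110785] [ 0.34713464  0.82379564 -0.12775163] [-0.48  0.73  0.65  2.04 -0.76  0.62  0.57]
```

Call:
{"api": "drive_tool", "payload": {
  "deltas": [
    {"offset":[0,0,0.04],"angular":[0,0,0.1],"claw":5.8},
    {"offset":[0,0,0.04],"angular":[0,0,0.1],"claw":5.8},
    {"offset":[0,0,0.03],"angular":[0,0,0.1],"claw":5.8},
    {"offset":[0,0,0],"angular":[0,0,0],"claw":5.8}
  ]
}}

```text
t: 64.88
eef_pos: [0.5856, -0.02, 0.0835]
tcp_rot: [[0.914, -0.405, 0.002], [-0.405, -0.914, 0.002], [0.001, -0.002, -1.0]]
wrist_force: [-3.4, 1.9, 19.3]
finger_gap: 0.707
```

```bash
python3 - <<'E'
from h import *
s=state();print(s["eef_pos"],s["wrist_force"],s["ft_torque"])
E
```

```text
[ 0.58562103 -0.02001741  0.08348843] [-3.39068771  1.93242477 19.30769386] [ 0.37566958  0.96942935 -0.23608333]
```

Call:
{"api": "drive_tool", "payload": {
  "deltas": [
    {"offset":[0,0,0],"angular":[0,0,0.1],"claw":5.8},
    {"offset":[0,0,0],"angular":[0,0,0.1],"claw":5.8},
    {"offset":[0,0,0],"angular":[0,0,0.1],"claw":5.8},
    {"offset":[0,0,0],"angular":[0,0,0.1],"claw":5.8},
    {"offset":[0,0,0],"angular":[0,0,0],"claw":5.8}
  ]
}}

```text
t: 65.3
eef_pos: [0.5858, -0.0204, 0.0834]
tcp_rot: [[0.686, -0.728, 0.003], [-0.728, -0.686, 0.0], [0.001, -0.002, -1.0]]
wrist_force: [-3.6, 0.7, 18.6]
finger_gap: 0.708
```

```bash
python3 - <<'E'
from h import *
s=state();print(s["eef_pos"],s["wrist_force"],s["ft_torque"]);go(.585,-.0195,.0835)
E
```

```text
[ 0.58584406 -0.0203687   0.08339438] [-3.55352701  0.69340327 18.61028653] [ 0.23029122  0.86919286 -0.12092652]
d cm [-0.12  0.   -0.01] yaw -0.8154
```

Call:
{"api": "drive_tool", "payload": {
  "deltas": [
    {"offset":[0,0,0],"angular":[0,0,0.1],"claw":5.8},
    {"offset":[0,0,0],"angular":[0,0,0.1],"claw":5.8},
    {"offset":[0,0,0],"angular":[0,0,0.1],"claw":5.8},
    {"offset":[0,0,0],"angular":[0,0,0],"claw":5.8},
    {"offset":[0,0,-0.2],"angular":[0,0,0],"claw":8.5},
    {"offset":[0,0,0],"angular":[0,0,0],"claw":8.5},
    {"offset":[0,0,0],"angular":[0,0,0],"claw":8.5},
    {"offset":[0,0,0],"angular":[0,0,0],"claw":8.5}
  ]
}}

```text
t: 65.97
eef_pos: [0.5847, -0.019, 0.0824]
tcp_rot: [[0.444, -0.896, -0.001], [-0.896, -0.444, 0.0], [-0.001, 0.0, -1.0]]
wrist_force: [0.4, 0.9, -0.4]
finger_gap: 0.995
```

Call:
{"api": "drive_tool", "payload": {
  "deltas": [
    {"offset":[0,0,-1.5],"angular":[0,0,0],"claw":8.5},
    {"offset":[0,0,-3],"angular":[0,0,0],"claw":8.5},
    {"offset":[0,0,-3],"angular":[0,0,0],"claw":8.5},
    {"offset":[0,0,-3],"angular":[0,0,0],"claw":8.5},
    {"offset":[-2,-2,0],"angular":[0,0,0],"claw":8.5},
    {"offset":[-3,-2,0],"angular":[0,0,0],"claw":8.5},
    {"offset":[-3,-2,0],"angular":[0,0,0],"claw":8.5},
    {"offset":[-3,-2,0],"angular":[0,0,0],"claw":8.5},
    {"offset":[-3,-2,0],"angular":[0,0,0],"claw":8.5},
    {"offset":[-3,-2,0],"angular":[0,0,0],"claw":8.5},
    {"offset":[0,0,0],"angular":[0,0,0],"claw":8.5},
    {"offset":[0,0,0],"angular":[0,0,0],"claw":8.5}
  ]
}}

```text
t: 66.97
eef_pos: [0.6168, 0.1899, 0.1864]
tcp_rot: [[0.449, -0.893, -0.001], [-0.893, -0.449, 0.0], [-0.001, 0.001, -1.0]]
wrist_force: [-0.2, -0.6, 0.1]
finger_gap: 0.999
```

```bash
python3 - <<'E'
from h import *
print(state()["eef_pos"])
a=rgb("top");b=rgb("side")
Y=((20,150,90),(33,255,255));R=((0,150,80),(8,255,255));O=((6,120,90),(18,255,255));W=((0,0,150),(180,60,255))
for n,i in(("top",a),("side",b)):
    for k,c in(("Y",Y),("R",R),("O",O)): print(n,k,[(p,t) for p,t in blobs(i,*c,12) if 200<p[0]<480])
print("cylinder axis top px at flange z .103 / tab .115:",proj("top",[.5837,-.0175,.103]),proj("top",[.5837,-.0175,.115]),"side",proj("side",[.5837,-.0175,.103]),proj("side",[.5837,-.0175,.115]))
E
```

```text
[0.61677793 0.18994178 0.18636192]
top Y [([326.8, 189.9], [314, 177, 27, 27, 430])]
top R [([326.5, 190.2], [323, 187, 8, 7, 36])]
top O [([294.9, 4.5], [290, 0, 11, 10, 54]), ([375.9, 29.8], [375, 10, 2, 39, 41]), ([444.4, 256.4], [431, 252, 28, 12, 167]), ([408.1, 286.1], [397, 274, 33, 30, 282])]
side Y [([301.3, 179.8], [288, 170, 31, 24, 169])]
side R [([302.9, 174.4], [300, 169, 7, 11, 51])]
side O [([302.2, 171.5], [298, 169, 10, 7, 32]), ([427.0, 188.0], [413, 175, 30, 26, 560]), ([289.5, 185.8], [287, 176, 7, 16, 59]), ([315.2, 186.6], [311, 178, 9, 15, 72]), ([295.6, 189.5], [295, 186, 2, 8, 14]), ([304.1, 190.4], [303, 187, 3, 8, 19]), ([308.5, 189.7], [308, 186, 2, 8, 15])]
cylinder axis top px at flange z .103 / tab .115: [326.09005955 190.38445573] [326.3157228  189.82617182] side [303.56102696 177.23571178] [303.57199042 172.02500528]
```

```bash
python3 -c "
from rig import *
print(job_done())"
```

```text
the job is handed in; nothing more can be done
None
```

I did the whole sequence and handed the job in at about 67 s. One point is still open: I could never see the first tablet inside the tube.

- **Tablets:** Only two were present. I centred each in the gripper and released it about 2 mm into the tube. I located the mouth by closing the gripper on the canister.
- **Tamping:** The rod pushed the stack down about 6 mm to a hard stop. That stop held up to 84 N, with the foot about 46 mm above the cabinet top, the height expected for two tablets on a bottomed-out floor.
- **Rod:** I stood it back in its cup. A later picture showed it upright.
- **Strainer disk:** It touched down at the expected ledge height. The picture showed it flat and centred, tab up.
- **Ring:** It had been knocked a few centimetres aside during the run, so I measured it again and centred it in the gripper. It went onto the thread 12 mm above home and I screwed it clockwise about 185 degrees. It reached home height to within 0.2 mm and sank no further over another 20 degrees. The last images put it on the canister axis with the tab in the hole.

**Checks that disagreed:**
- **First tablet:** After that drop, the top camera still showed only the blue disc in the tube and no tablet anywhere. The second tablet was visible when dropped, but after tamping the same unchanged blue disc appeared again.
- **Floor:** The rod depth fits two tablets on a bottomed floor. It would fit just as well if a tablet were trapped under the floor, so I inferred that both tablets are stacked and the floor is down; I did not see it.

I saw no sign that the earbud case, paperweight or remote moved. Image comparisons up to about 33 s showed only shadow changes around them; I did not check them again after that.

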